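# Load the chill tub and wind the timer

### The arm

A 6-joint arm with a two-finger parallel gripper is mounted at the origin on the work surface. World frame = base frame: x ahead of the robot, y to its left, z up, the work surface at z = 0. Lengths are in m, angles in rad, forces in N, time in s.
With the tool pointing down it reaches from about 0.425 to 0.95 m from the base axis. Payload 3.5 kg.
Tool frame: the origin (TCP) lies between the finger pads, 19 mm behind the fingertips; this is the grasp point; z points along the fingers, y is the line along which they close (so a half turn about z gives the same grasp; the last joint's range is limited). The gripper opens to 85 mm and grips with 20 to 120 N. Pads are 22 mm wide; open, the fingers measure 114 mm over their backs; the gripper's body (76 mm by 85 mm) begins 54 mm behind the grasp point. The pads swing forward as they close: fully open they stand 13 mm farther back than shut.
Start: joints at [1.055, 0.286, 1.577, -0, 1.279, -0.15], TCP at [0.241, 0.63, 0.25] pointing down, gripper open.
Joint ranges: [-2.77, 2.77], [-0.9, 2.22], [0.21, 2.48], [-1.53, 4.67], [0.24, 2.81], [-2.84, 2.84]. Speed limits (rad/s): [2.79, 2.79, 3.14, 3.14, 3.14, 3.14].

### API

Orientations are given as a unit quaternion [x, y, z, w].
In Python, from plant import ctrl gives the robot as it stands.
- The arm moves only by the tool move_arm, never from a script. Its argument "plan" is a list of rows, each an object of numbers: "x", "y", "z": the shift along the tool's x, y, z in m; "yaw": the turn about the tool's z in rad; "fingers": the closure, from 0 (fully open) to 1 (shut). In form: [{"x": .., "y": .., "z": .., "yaw": .., "fingers": ..}, ...]. A call has 1 to 5 rows; each row is the pose to reach, as a shift and turn from the pose commanded when the call began, along the tool's axes at that moment; what a row does not reach only later rows make up. A row lasts 1/10 s, in which the tool goes at most 50 mm and 8.59 degrees, less where a joint would pass 70% of its speed; a pose out of reach is approached as far as the arm can. A call with a gripper value outside its range is refused whole. The fingers move at their own pace and stop on an object; "force" is the grip in N (left out, the last holds). Time passes only in rows, so rows that repeat a pose let the fingers close. It gives the time, the measured TCP pose, the force, the opening and the grip force at its end, in the units of the state.
- ctrl.get_state(): the state, without advancing time (a new reading comes with each control period).
- ctrl.read_camera(name): name is "side" or "top"; returns the picture (400x640x3 uint8, red, green, blue); there is no depth.
- ctrl.camera_model(name): a dict with "intrinsics" (3x3 intrinsics, pixels), "cam_to_world" (4x4, takes a point from camera to world coordinates). Camera axes: x right, y up, looking along -z (the intrinsics and any distortion apply to the point x, -y, -z); pixel columns grow to the right and rows downward; lengths in m; the calibration is good to about 2 mm. A picture is of the moment at which its call begins. camera_model takes no time and is no camera call.
- ctrl.sign_off(): hands the job in; it is judged then, once.
The state is a dict: "time": time; "qpos": joint angles; "dq": joint speeds; "joint_efforts": joint torques, N m; "eef_pos": TCP position; "tcp_rot": TCP orientation; "contact_force": force on the tool from outside, world axes, zero at the start; "wrist_torque": the same for the moment, N m; "opening": opening from 0.0 (shut) to 1.0 (fully open); "finger_force": force on a finger pad.
Only numpy, scipy, OpenCV 4.12 (cv2) and the standard library are available. Lean on these libraries where they do the work, as an engineer would, in place of code of your own. Each camera call takes 0.05 s, during which the arm holds its last target. There are 200 camera calls.

### The job

Start the next freeze-thaw run: lift every yellow-handled specimen basket off its hook on the rail and set it down gently, upright, on the freezer packs in the blue tub, leaving the red-handled control basket hanging. Once they are all in, wind the clockwork timer's wing key clockwise, as many grips as it takes, right up to its stop, and let go. The timer stands loose on the bench; leave the mould and the wrapped bars where they are.

Things in the scene. Friction and masses are not known exactly. Their poses are not given: they have to be found in the camera images.
- rail: steel drying rail, fixed: a bar along its y, 235 mm up on two posts; origin on the table under the line where baskets hang. Four 8 mm thick hooks at y -142.5, -47.5, 47.5, 142.5 mm run level from the bar (x +50) to x -22, then turn up to tips at x -34, top 248 mm up. To come free a basket must rise 20 mm, then go 45 mm or more along -x (open side, towards the robot). A hook may be empty
- basket_a: wire basket of a specimen, 90 (x) x 60 (y) x 50 mm, 0.4 kg with its brown bar; origin under its centre, z up. Stiff loop handle: two yellow legs, z 78 to 150 mm, 42 mm over their outer faces along y, 10 mm wide in x, yellow arch above, top z 165. Gripped there with the TCP at z 126, the hook passes between the fingers. Hangs on a hook, z 81, axes as the rail's. May be absent
- basket_b: wire basket of a specimen, 90 (x) x 60 (y) x 50 mm, 0.4 kg with its brown bar; origin under its centre, z up. Stiff loop handle: two yellow legs, z 78 to 150 mm, 42 mm over their outer faces along y, 10 mm wide in x, yellow arch above, top z 165. Gripped there with the TCP at z 126, the hook passes between the fingers. Hangs on a hook, z 81, axes as the rail's. May be absent
- basket_c: wire basket of a specimen, 90 (x) x 60 (y) x 50 mm, 0.4 kg with its brown bar; origin under its centre, z up. Stiff loop handle: two yellow legs, z 78 to 150 mm, 42 mm over their outer faces along y, 10 mm wide in x, yellow arch above, top z 165. Gripped there with the TCP at z 126, the hook passes between the fingers. Hangs on a hook, z 81, axes as the rail's. May be absent
- control: wire basket of the control specimen, 90 (x) x 60 (y) x 50 mm, 0.4 kg with its brown bar; origin under its centre, z up. Stiff loop handle: two red legs, z 78 to 150 mm, 42 mm over their outer faces along y, 10 mm wide in x, red arch above, top z 165. Gripped there with the TCP at z 126, the hook passes between the fingers. Hangs on a hook, z 81, axes as the rail's. It stays on its hook
- tub: blue plastic tub, fixed, open above, 300 (x) x 200 (y) x 110 mm high outside, walls 5 mm; rim and end grips jut out up to 40 mm. Two flat pale freezer packs cover its floor. Origin: centre of its underside, on the table. Three baskets fit side by side with their y along the tub's x, centres 92 mm apart
- tub_floor (a point): centre of the top of the freezer packs inside the tub, 30 mm above the table, on which the baskets are to stand; axes as tub
- timer: round green clockwork timer, 112 mm across, 57 mm high, 1.1 kg, standing loose on a rubber foot; white dial on top with black ticks and one red tick, at the stop. Origin: centre of its underside. It may slide or turn a little if pushed; only the key's angle to the timer counts, not where the timer stands
- key_grip (a point): point on the axis of the brass wing key on top of the timer, at the height to grip, 93 mm above the table. Its x lies along the wings, its y across them: wings 57 mm wide (x), 10 mm thick (y), from 75 to 109 mm above the table. It turns with the key
- key (a joint): key's angle to the timer, rad: 0 run down, 5.24 (300 degrees) at the stop, fully wound; grows as it is turned clockwise seen from above. A red pointer under the wings, along the key's +x, meets the red tick at the stop. Starts at 0 to 1. A spring resists, 0.11 N m rising to 0.2 at the stop; let go anywhere, it stays there (the clockwork runs down too slowly to see)
- mould: bystander: open dark steel bar mould, 130 x 70 x 70 mm, origin at the centre of its underside
- bar_a: bystander: film-wrapped brown bar, 110 x 45 x 36 mm, origin at the centre of its underside
- bar_b: bystander: film-wrapped brown bar, 110 x 45 x 36 mm, origin at the centre of its underside
Mind the look-alikes: they are no part of the job. What is shaped like the basket_c but orange, pink or turquoise is not meant.

How it is judged:
On the way, in this order (a step that is already met when the one before it is completed fails the run):
1. every yellow-handled basket that is there stands upright and at rest on the packs in the tub, let go (x of basket_a in the frame of tub between -0.12 and 0.12 m and y of basket_a in the frame of tub between -0.075 and 0.075 m and z of basket_a in the frame of tub between 0.02 and 0.042 m and angle between each of basket_a, basket_b, basket_c's own z axis and vertical below 0.2 rad and linear speed of each of basket_a, basket_b, basket_c below 0.03 m/s and x of basket_b in the frame of tub between -0.12 and 0.12 m and y of basket_b in the frame of tub between -0.075 and 0.075 m and z of basket_b in the frame of tub between 0.02 and 0.042 m and x of basket_c in the frame of tub between -0.12 and 0.12 m and y of basket_c in the frame of tub between -0.075 and 0.075 m and z of basket_c in the frame of tub between 0.02 and 0.042 m and contact force between each of basket_a, basket_b, basket_c and the fingers below 0.2 N), for 0.3 s.
2. then the timer's key is wound up to its stop (value of joint key above 5 rad), for 0.2 s.
At the end, for the whole second after the job is handed in: Every yellow-handled basket present stands upright (0.2 rad) and at rest on the packs in the tub (underside within 12 mm of them); the control hangs within 50 mm of where it was; the key is past 5.0 of 5.24 rad; the timer stands upright on the bench (x of basket_a in the frame of tub between -0.12 and 0.12 m and y of basket_a in the frame of tub between -0.075 and 0.075 m and z of basket_a in the frame of tub between 0.02 and 0.042 m and angle between each of basket_a, basket_b, basket_c's own z axis and vertical below 0.2 rad and linear speed of each of basket_a, basket_b, basket_c below 0.03 m/s and x of basket_b in the frame of tub between -0.12 and 0.12 m and y of basket_b in the frame of tub between -0.075 and 0.075 m and z of basket_b in the frame of tub between 0.02 and 0.042 m and x of basket_c in the frame of tub between -0.12 and 0.12 m and y of basket_c in the frame of tub between -0.075 and 0.075 m and z of basket_c in the frame of tub between 0.02 and 0.042 m and height (world z) of control above 0.07 m and distance of control from where it was at the start of the episode below 0.05 m and value of joint key above 5 rad and angle between timer's own z axis and vertical below 0.1 rad and height (world z) of timer below 0.01 m and linear speed of timer below 0.02 m/s); the robot touches nothing.
It fails at once if the red-handled control basket is moved more than 50 mm (distance of control from where it was at the start of the episode above 0.05 m).
It fails at once if the mould or a wrapped bar is moved more than 30 mm (distance of any of mould, bar_a, bar_b from where it was at the start of the episode above 0.03 m).
It fails at once if a basket is dropped or banged into the tub (over 80 N) (contact force between any of basket_a, basket_b, basket_c and tub above 80 N).
It fails at once if a basket is tipped by more than 0.7 rad (angle between any of basket_a, basket_b, basket_c's own z axis and vertical above 0.7 rad).
Of basket_a, basket_b, basket_c only 2 to 3 are there at a start; the rules pass over those that are not, and their reading is None.
At some moment in a run one of timer may be knocked a few centimetres aside while the robot is not near it.
It also fails if it takes over 210 s, if anything falls off the work surface, if the arm or the gripper's body presses on something with over 40 N, if the wrist force passes 120 N, or if a joint passes its speed limit or range.

## Working session

There is one attempt and no reset: what is moved stays moved. The work goes in short steps, Python scripts to look and compute and a tool call to move; the robot and the scene stay as the last step left them, time stands still between calls to the robot, and variables do not carry over. Pictures are saved under pics/ and viewed, at most 17 in all, crops included, and the job is handed in when it is done.

Besides the shell and the picture viewer there is one more tool, called after ">>>" by a JSON object that holds its "fn" and its "kwargs", one argument or row to a line. move_arm: Moves the arm, as the interface text tells. Its arguments: {"type":"object","properties":{"plan":{"type":"array"},"force":{"type":"number"}},"required":["plan"]}

```bash
mkdir -p pics; ls; python3 - <<'E'
from plant import ctrl
import cv2,numpy as np
for n in("top","side"):
    im=ctrl.read_camera(n); cv2.imwrite(f"pics/{n}0.png",im[:,:,::-1]); m=ctrl.camera_model(n); print(n,np.round(m["intrinsics"],1).tolist(),np.round(m["cam_to_world"],3).tolist(),[k for k in m])
s=ctrl.get_state();print(s)
E
```

```text
pics
top [[395.5, 0.0, 317.3], [0.0, 395.5, 199.8], [0.0, 0.0, 1.0]] [[-0.015, 0.98, -0.196, 0.305], [-1.0, -0.013, 0.011, 0.094], [0.008, 0.196, 0.981, 1.24], [0.0, 0.0, 0.0, 1.0]] ['intrinsics', 'cam_to_world']
side [[464.9, 0.0, 319.8], [0.0, 464.9, 198.6], [0.0, 0.0, 1.0]] [[0.965, 0.133, -0.226, 0.203], [-0.262, 0.508, -0.821, -1.226], [0.005, 0.851, 0.525, 0.918], [0.0, 0.0, 0.0, 1.0]] ['intrinsics', 'cam_to_world']
{'time': 0.1, 'qpos': array([ 1.05499174e+00,  2.87138048e-01,  1.57801421e+00, -1.59448502e-05,
        1.27855125e+00, -1.50045425e-01]), 'dq': array([-0.00051444, -0.00273578, -0.00315496,  0.00095724, -0.00181166,
        0.00139574]), 'joint_efforts': array([ 4.19616872e-04, -4.07291937e+01, -2.93701869e+01, -1.61494445e-04,
        3.35221841e-03, -5.87516041e-06]), 'eef_pos': array([0.24115629, 0.62987716, 0.24875365]), 'tcp_rot': array([ 1.81859518e-01,  9.83323956e-01, -9.99970579e-04, -3.37710782e-04]), 'contact_force': array([ 0.35690807, -0.11374741, -0.77841686]), 'wrist_torque': array([ 0.00884635,  0.04006311, -0.01695591]), 'finger_force': 0.0, 'opening': 0.9999520686673575}
```

View pics/top0.png

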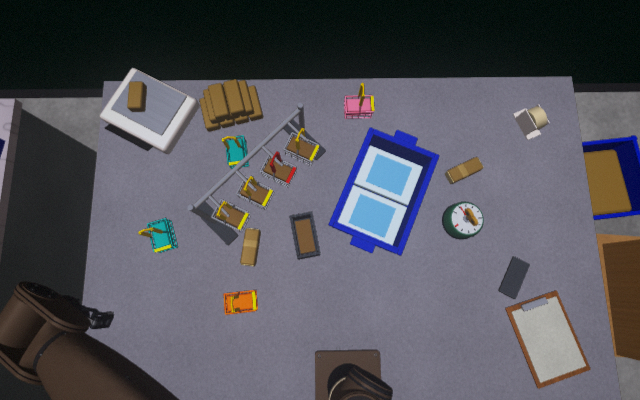

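View pics/side0.png

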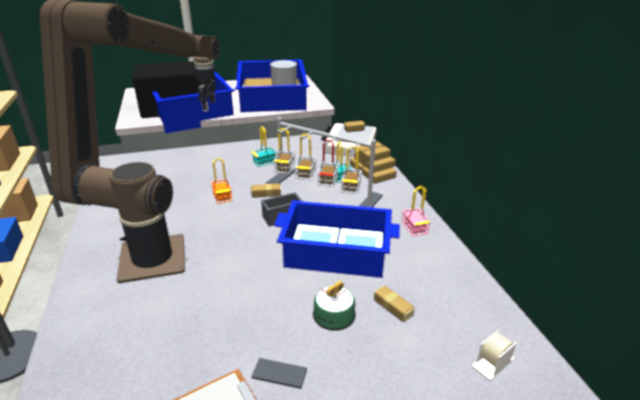

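Top view: the rail runs from (194,209) to (300,107). Yellow baskets are at about (229,214), (256,191) and (303,147), and the red control is at (279,168). The tub centre is near (385,190) and the timer is at (463,220). I'll zoom in for detail.

```bash
cat > h.py <<'E'
from plant import ctrl
import cv2,numpy as np
from scipy.spatial.transform import Rotation as R
def model(n):
    m=ctrl.camera_model(n); return np.array(m["intrinsics"]),np.array(m["cam_to_world"])
def ray(n,p):
    K,T=model(n); d=np.linalg.inv(K)@[p[0],p[1],1.]; d=T[:3,:3]@[d[0],-d[1],-d[2]]
    return T[:3,3],d/np.linalg.norm(d)
def onz(n,p,z):
    o,d=ray(n,p); return o+d*(z-o[2])/d[2]
def two(a,b):
    (o1,d1),(o2,d2)=ray("top",a),ray("side",b)
    t=np.linalg.lstsq(np.c_[d1,-d2],o2-o1,rcond=None)[0]; p,q=o1+d1*t[0],o2+d2*t[1]
    return (p+q)/2,np.linalg.norm(p-q)
def proj(n,P):
    K,T=model(n); q=T[:3,:3].T@(np.array(P)-T[:3,3]); u=K@[q[0],-q[1],-q[2]]; return u[:2]/u[2]
def pic(n,name,box=None,k=1):
    im=ctrl.read_camera(n)
    if box:
        x0,y0,x1,y1=box; c=cv2.resize(im[y0:y1,x0:x1],None,fx=k,fy=k,interpolation=cv2.INTER_CUBIC)
    else: c=im
    cv2.imwrite(f"pics/{name}.png",c[:,:,::-1]); return im
def rel(P,yaw=None):
    """shift (tool axes) from current pose to world P"""
    s=ctrl.get_state(); r=R.from_quat(s["tcp_rot"]); M=r.as_matrix()
    ty=np.arctan2(M[1,1],M[0,1])
    print("tcp",np.round(s["eef_pos"],4),"ydir deg",np.degrees(ty).round(2),"t",s["time"])
    print("shift",np.round(M.T@(np.array(P)-s["eef_pos"]),4))
E
python3 - <<'E'
from h import *
a=pic("top","t1",(180,95,340,235),5); b=pic("side","s1",(240,105,410,215),4.7)
np.save("t.npy",a);np.save("s.npy",b)
E
```

```text
(no output)
```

View pics/t1.png

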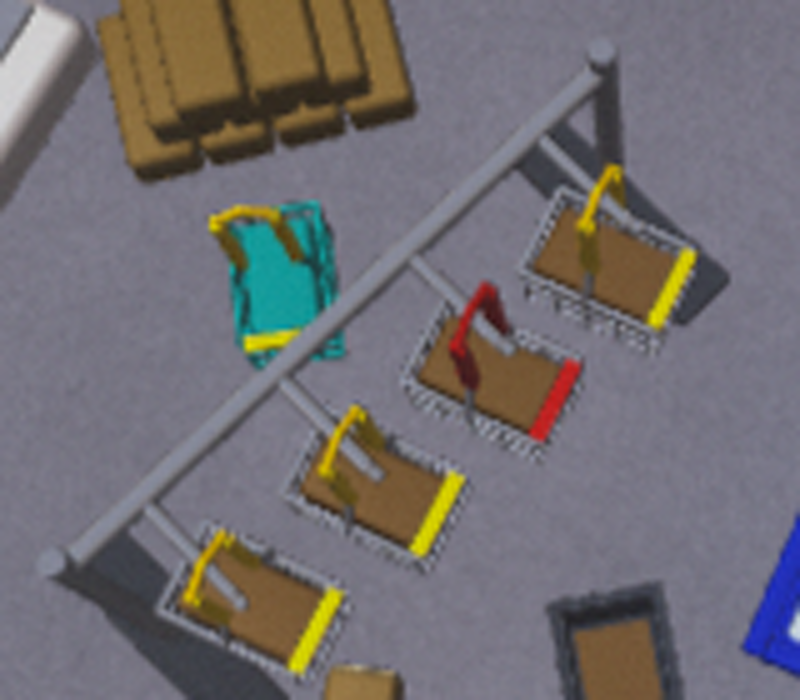

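View pics/s1.png

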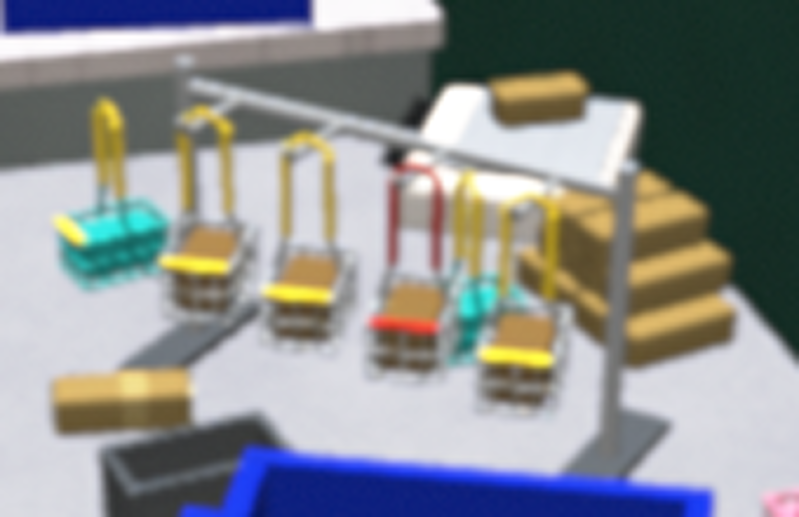

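The top crop shows hooks at about 46° in the image, but the basket long sides at only about 25°. So the baskets may hang yawed from the rail axes. I'll measure by triangulating.

```bash
cat > m1.py <<'E'
from h import *
T=lambda x,y:(x/5+180-.4,y/5+95-.4); S=lambda x,y:(x/4.7+240-.4,y/4.7+105-.4)
def deg(v): return np.degrees(np.arctan2(v[1],v[0])).round(1)
A,e1=two(T(55,560),S(185,62)); B,e2=two(T(600,52),S(628,170)); print("posts",A.round(3),e1.round(4),B.round(3),e2.round(4),deg(A-B),np.linalg.norm(A-B))
a=onz("top",T(75,553),.235);b=onz("top",T(597,75),.235);print("bar",a.round(3),b.round(3),deg(a-b))
hk=[((148,508),(240,605)),((285,380),(378,478)),((413,258),(512,352)),((545,137),(635,225))]
for p,q in hk:
    p=onz("top",T(*p),.235);q=onz("top",T(*q),.245);print("hook",p.round(3),q.round(3),deg(p-q),np.linalg.norm(p-q).round(3))
# front strips: triangulate ends (left,right as seen)
st=[((335,592),(300,670),(230,265),(165,262)),((457,476),(420,553),(333,295),(267,291)),((573,364),(537,438),(437,326),(373,323)),((688,254),(657,324),(551,357),(482,354))]
for l,r,sr,sl in st:
    for o in ((sr,sl),):
        P,e=two(T(*l),S(*o[0]));Q,f=two(T(*r),S(*o[1])); print("strip",P.round(3),e.round(4),Q.round(3),f.round(4),deg(Q-P))
ar=[((225,533),(188,600)),((358,408),(322,475)),((488,286),(455,350)),((615,168),(583,228))]
for p,q in ar:
    p=onz("top",T(*p),.081+.150);q=onz("top",T(*q),.231);print("arch",((p+q)/2).round(3),deg(q-p),np.linalg.norm(p-q).round(3))
E
python3 m1.py
```

```text
posts [0.489 0.403 0.258] 0.0014 [0.761 0.127 0.255] 0.0017 134.7 0.3879484487966632
bar [0.496 0.4   0.235] [0.756 0.13  0.235] 133.9
hook [0.519 0.364 0.235] [0.466 0.312 0.245] 44.0 0.075
hook [0.587 0.294 0.235] [0.531 0.243 0.245] 42.6 0.076
hook [0.653 0.228 0.235] [0.598 0.175 0.245] 44.0 0.078
hook [0.721 0.158 0.235] [0.667 0.11  0.245] 41.7 0.073
strip [0.494 0.283 0.135] 0.0064 [0.447 0.302 0.135] 0.0022 157.7
strip [0.56  0.214 0.134] 0.006 [0.514 0.235 0.134] 0.0034 155.5
strip [0.625 0.148 0.134] 0.0035 [0.581 0.169 0.131] 0.003 154.2
strip [0.691 0.08  0.134] 0.0043 [0.646 0.099 0.134] 0.0001 156.9
arch [0.489 0.333 0.231] 152.8 0.039
arch [0.554 0.266 0.231] 153.2 0.04
arch [0.621 0.197 0.231] 153.9 0.039
arch [0.687 0.129 0.231] 152.8 0.038
```

The baskets hang with x at about 65°, while the rail's x is at about 44°. Centres are (.489,.333), (.554,.266), (.621,.197, control) and (.687,.129). Next I'll measure the tub and timer.

```bash
python3 - <<'E'
from h import *
a=pic("top","t2",(320,110,500,260),4.4)
b=pic("side","s2",(265,190,420,345),3.8)
h=cv2.cvtColor(a,cv2.COLOR_RGB2HSV); print(h[190,385],h[150,372],h[155,400],h[220,440])
m=cv2.inRange(h,(112,180,60),(125,255,255)); m[:, :325]=0; m[:,450:]=0
n,l,st,c=cv2.connectedComponentsWithStats(m); i=1+np.argmax(st[1:,4]); 
ct=max(cv2.findContours((l==i).astype(np.uint8),0,1)[0],key=cv2.contourArea)
print(st[i],cv2.minAreaRect(ct)); 
pts=np.array([onz("top",p[0],.11)[:2] for p in ct],np.float32)
print("world outline rect",cv2.minAreaRect(pts))
pk=cv2.inRange(h,(90,20,130),(110,200,255)); pk[:,:325]=0;pk[:,450:]=0
for c in cv2.findContours(pk,0,1)[0]:
    if cv2.contourArea(c)>200:
        print("pack",cv2.minAreaRect(np.array([onz("top",p[0],.03)[:2] for p in c],np.float32)))
E
```

```text
[104  38 224] [106  26 223] [117 150  73] [120  29 134]
[ 329  128  110  127 2403] ((383.67242431640625, 191.0689697265625), (78.177734375, 123.30169677734375), 21.801406860351562)
world outline rect ((0.5594738721847534, -0.11485213041305542), (0.22292712330818176, 0.37364453077316284), 66.01885223388672)
pack ((0.4992035925388336, -0.08855447918176651), (0.18177315592765808, 0.12777063250541687), 65.99366760253906)
pack ((0.6255397796630859, -0.14480188488960266), (0.1818280667066574, 0.13847213983535767), 66.01261901855469)
```

View pics/t2.png

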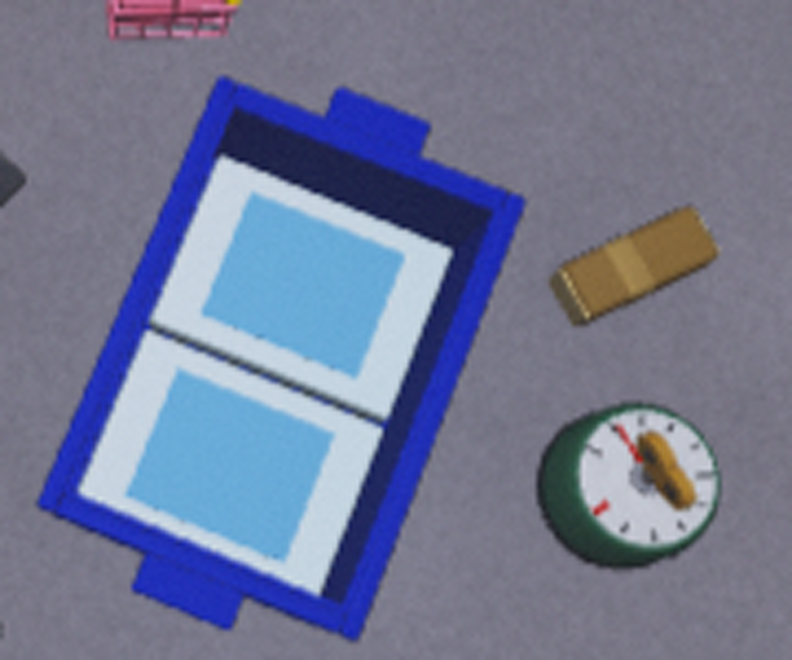

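View pics/s2.png

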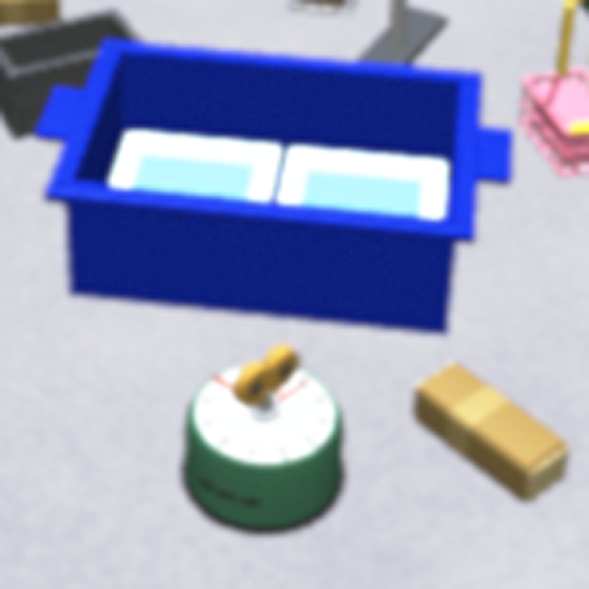

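The tub centre is (.559,-.115) with its x axis at -24°, which already lines up with the baskets' y. The timer is at (463,220), with its red stop tick at about (457,225) and the pointer towards (461,208). No basket rotation is needed. I'll go above basket A first.

>>> {"fn": "move_arm", "kwargs": {
  "plan": [
    {"x": 0, "y": 0, "z": -0.05, "yaw": 0.15, "fingers": 0},
    {"x": -0.04, "y": -0.02, "z": -0.08, "yaw": 0.3, "fingers": 0},
    {"x": -0.08, "y": -0.045, "z": -0.08, "yaw": 0.45, "fingers": 0},
    {"x": -0.12, "y": -0.065, "z": -0.08, "yaw": 0.6, "fingers": 0},
    {"x": -0.16, "y": -0.09, "z": -0.08, "yaw": 0.75, "fingers": 0}
  ]
}}

```text
time: 0.8
eef_pos: [0.3596, 0.4879, 0.3306]
tcp_rot: [0.532, 0.847, 0.001, 0.0]
contact_force: [0.6, 0.2, -0.5]
opening: 1.0
finger_force: 0.0
```

```bash
python3 -c "
from h import *
rel([.489,.333,.33])"
```

```text
tcp [0.3596 0.4879 0.3306] ydir deg 25.75 t 0.8
shift [-0.1958  0.0493  0.0006]
```

>>> {"fn": "move_arm", "kwargs": {
  "plan": [
    {"x": -0.04, "y": 0.01, "z": 0, "yaw": 0.15, "fingers": 0},
    {"x": -0.08, "y": 0.02, "z": 0, "yaw": 0.3, "fingers": 0},
    {"x": -0.12, "y": 0.03, "z": 0, "yaw": 0.45, "fingers": 0},
    {"x": -0.16, "y": 0.04, "z": 0, "yaw": 0.6, "fingers": 0},
    {"x": -0.196, "y": 0.049, "z": 0, "yaw": 0.75, "fingers": 0}
  ]
}}

```text
time: 1.3
eef_pos: [0.4898, 0.3329, 0.3301]
tcp_rot: [0.805, 0.593, 0.0, 0.0]
contact_force: [0.3, 0.4, 0.2]
opening: 0.999
finger_force: 0.0
```

>>> {"fn": "move_arm", "kwargs": {
  "plan": [
    {"x": 0, "y": 0, "z": 0, "yaw": 0.14, "fingers": 0},
    {"x": 0, "y": 0, "z": 0, "yaw": 0.14, "fingers": 0},
    {"x": 0, "y": 0, "z": 0, "yaw": 0.14, "fingers": 0}
  ]
}}

```text
time: 1.6
eef_pos: [0.4886, 0.3347, 0.33]
tcp_rot: [0.842, 0.539, -0.0, -0.0]
contact_force: [0.1, 0.0, -0.6]
opening: 0.999
finger_force: 0.0
```

```bash
python3 -c "
from h import *
rel([.489,.333,.207])
pic('top','t3',(180,95,340,235),5)"
```

```text
tcp [0.4886 0.3347 0.33  ] ydir deg -24.75 t 1.6
shift [-0.0013  0.0011  0.123 ]
```

View pics/t3.png

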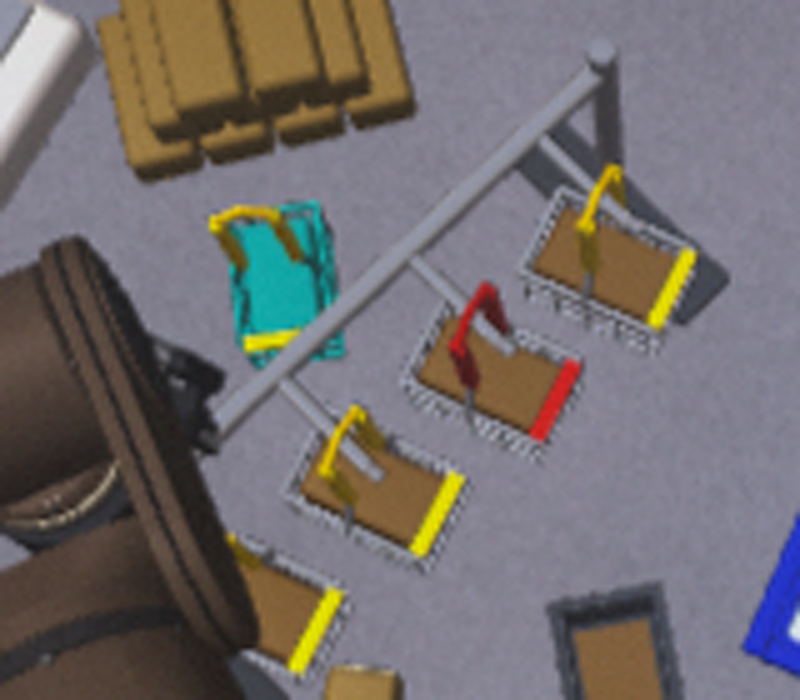

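The gripper is over basket A at about (210,600) in the crop and hides its handle. Nothing has been disturbed. Descending and gripping.

>>> {"fn": "move_arm", "kwargs": {
  "plan": [
    {"x": -0.001, "y": 0.001, "z": 0.03, "yaw": 0, "fingers": 0},
    {"x": -0.001, "y": 0.001, "z": 0.06, "yaw": 0, "fingers": 0},
    {"x": -0.001, "y": 0.001, "z": 0.09, "yaw": 0, "fingers": 0},
    {"x": -0.001, "y": 0.001, "z": 0.123, "yaw": 0, "fingers": 0},
    {"x": -0.001, "y": 0.001, "z": 0.123, "yaw": 0, "fingers": 0}
  ]
}}

```text
time: 2.15
eef_pos: [0.4856, 0.3326, 0.2013]
tcp_rot: [0.842, 0.539, -0.005, -0.001]
contact_force: [0.4, -0.4, -0.7]
opening: 1.0
finger_force: 0.0
```

>>> {"fn": "move_arm", "kwargs": {
  "plan": [
    {"x": 0, "y": 0, "z": 0, "yaw": 0, "fingers": 1},
    {"x": 0, "y": 0, "z": 0, "yaw": 0, "fingers": 1},
    {"x": 0, "y": 0, "z": 0, "yaw": 0, "fingers": 1},
    {"x": 0, "y": 0, "z": 0, "yaw": 0, "fingers": 1},
    {"x": 0, "y": 0, "z": 0, "yaw": 0, "fingers": 1}
  ],
  "force": 50
}}

```text
time: 2.65
eef_pos: [0.4895, 0.3345, 0.2099]
tcp_rot: [0.843, 0.538, 0.002, -0.001]
contact_force: [-3.7, 2.6, 6.6]
opening: 0.48
finger_force: 51.5
```

```bash
python3 -c "
from h import *
rel([.489,.333,.207])
pic('side','s3',(220,60,400,200),4.4)"
```

```text
tcp [0.4895 0.3345 0.2099] ydir deg -24.91 t 2.65
shift [-0.0015  0.0002  0.0029]
```

View pics/s3.png

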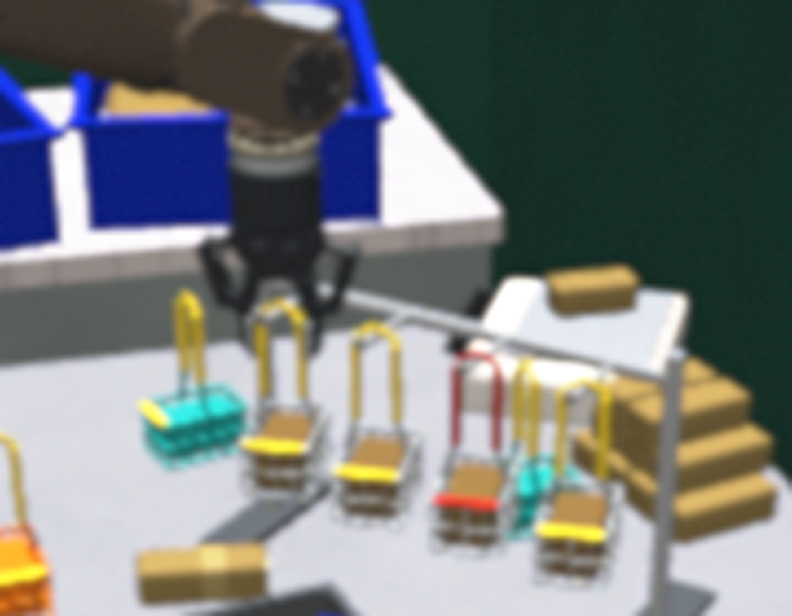

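Basket A is gripped: opening .48 is about 42 mm, and the fingers sit on the legs at about (280,330) in the crop. Now lift it and retreat along the hook.

>>> {"fn": "move_arm", "kwargs": {
  "plan": [
    {"x": 0, "y": 0, "z": -0.01, "yaw": 0, "fingers": 1},
    {"x": 0, "y": 0, "z": -0.02, "yaw": 0, "fingers": 1},
    {"x": 0, "y": 0, "z": -0.032, "yaw": 0, "fingers": 1},
    {"x": 0, "y": 0, "z": -0.032, "yaw": 0, "fingers": 1},
    {"x": 0, "y": 0, "z": -0.032, "yaw": 0, "fingers": 1}
  ]
}}

```text
time: 3.2
eef_pos: [0.4896, 0.3331, 0.2395]
tcp_rot: [0.843, 0.538, 0.0, 0.0]
contact_force: [-0.4, 0.3, -3.5]
opening: 0.482
finger_force: 51.1
```

>>> {"fn": "move_arm", "kwargs": {
  "plan": [
    {"x": -0.019, "y": -0.007, "z": 0, "yaw": 0, "fingers": 1},
    {"x": -0.037, "y": -0.014, "z": 0, "yaw": 0, "fingers": 1},
    {"x": -0.056, "y": -0.022, "z": 0, "yaw": 0, "fingers": 1},
    {"x": -0.075, "y": -0.029, "z": 0, "yaw": 0, "fingers": 1},
    {"x": -0.093, "y": -0.036, "z": 0, "yaw": 0, "fingers": 1}
  ]
}}

```text
time: 3.7
eef_pos: [0.4164, 0.2632, 0.2381]
tcp_rot: [0.843, 0.538, -0.001, -0.0]
contact_force: [-0.2, -0.4, -2.9]
opening: 0.483
finger_force: 51.2
```

>>> {"fn": "move_arm", "kwargs": {
  "plan": [
    {"x": 0, "y": 0, "z": -0.02, "yaw": 0, "fingers": 1},
    {"x": 0, "y": 0, "z": -0.05, "yaw": 0, "fingers": 1},
    {"x": 0, "y": 0, "z": -0.07, "yaw": 0, "fingers": 1},
    {"x": 0, "y": 0, "z": -0.07, "yaw": 0, "fingers": 1}
  ]
}}

```text
time: 4.1
eef_pos: [0.4188, 0.2644, 0.3123]
tcp_rot: [0.843, 0.538, 0.003, 0.001]
contact_force: [0.2, -0.3, -3.6]
opening: 0.485
finger_force: 51.9
```

```bash
python3 -c "
from h import *
rel([.475,-.0775,.31])
pic('top','t4',(180,95,400,275),3.6)"
```

```text
tcp [0.4188 0.2644 0.3123] ydir deg -24.93 t 4.1
shift [-0.2864  0.1951  0.0019]
```

View pics/t4.png

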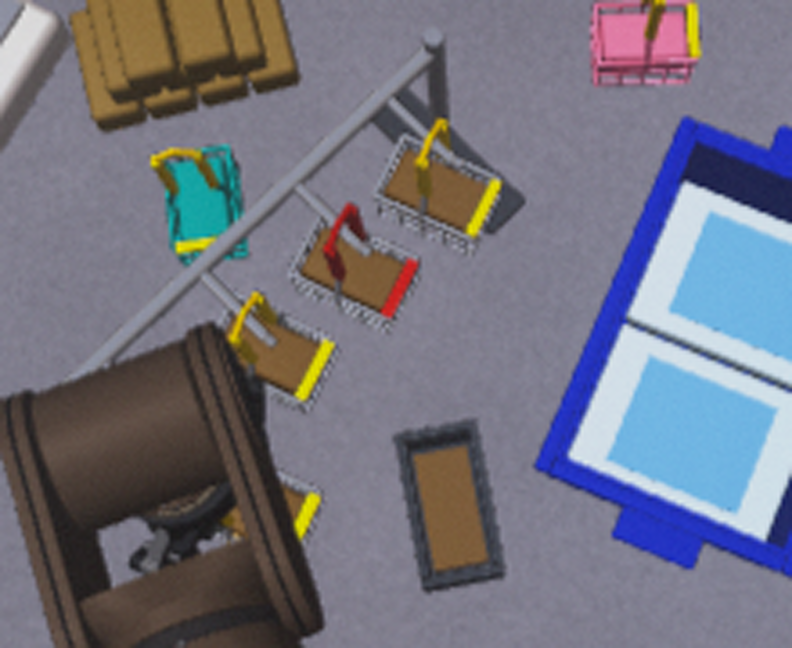

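Basket A is off its hook, with its yellow strip at about (307,512) in the crop. The other baskets are undisturbed. Carrying it to the tub.

>>> {"fn": "move_arm", "kwargs": {
  "plan": [
    {"x": -0.02, "y": 0.013, "z": 0, "yaw": 0, "fingers": 1},
    {"x": -0.05, "y": 0.034, "z": 0, "yaw": 0, "fingers": 1},
    {"x": -0.08, "y": 0.055, "z": 0, "yaw": 0, "fingers": 1},
    {"x": -0.115, "y": 0.078, "z": 0, "yaw": 0, "fingers": 1},
    {"x": -0.15, "y": 0.102, "z": 0, "yaw": 0, "fingers": 1}
  ]
}}

```text
time: 4.65
eef_pos: [0.4457, 0.0838, 0.3063]
tcp_rot: [0.843, 0.538, -0.002, -0.001]
contact_force: [1.2, -0.2, -3.2]
opening: 0.484
finger_force: 51.8
```

>>> {"fn": "move_arm", "kwargs": {
  "plan": [
    {"x": -0.035, "y": 0.024, "z": 0, "yaw": 0, "fingers": 1},
    {"x": -0.07, "y": 0.048, "z": 0, "yaw": 0, "fingers": 1},
    {"x": -0.1, "y": 0.068, "z": 0, "yaw": 0, "fingers": 1},
    {"x": -0.125, "y": 0.084, "z": 0, "yaw": 0, "fingers": 1},
    {"x": -0.136, "y": 0.093, "z": 0, "yaw": 0, "fingers": 1}
  ]
}}

```text
time: 5.15
eef_pos: [0.4729, -0.0795, 0.3063]
tcp_rot: [0.844, 0.537, -0.002, -0.002]
contact_force: [0.2, 1.4, -3.1]
opening: 0.487
finger_force: 51.8
```

>>> {"fn": "move_arm", "kwargs": {
  "plan": [
    {"x": 0, "y": 0, "z": 0, "yaw": 0.015, "fingers": 1},
    {"x": 0, "y": 0, "z": 0, "yaw": 0.015, "fingers": 1}
  ]
}}

```text
time: 5.35
eef_pos: [0.4733, -0.0767, 0.3076]
tcp_rot: [0.847, 0.531, -0.001, -0.002]
contact_force: [0.2, 1.2, -3.2]
opening: 0.484
finger_force: 51.9
```

```bash
python3 -c "
from h import *
rel([.475,-.0775,.16])
pic('top','t5',(300,90,480,270),3.3)"
```

```text
tcp [ 0.4733 -0.0767  0.3076] ydir deg -25.81 t 5.35
shift [-1.000e-04  2.400e-03  1.476e-01]
```

View pics/t5.png

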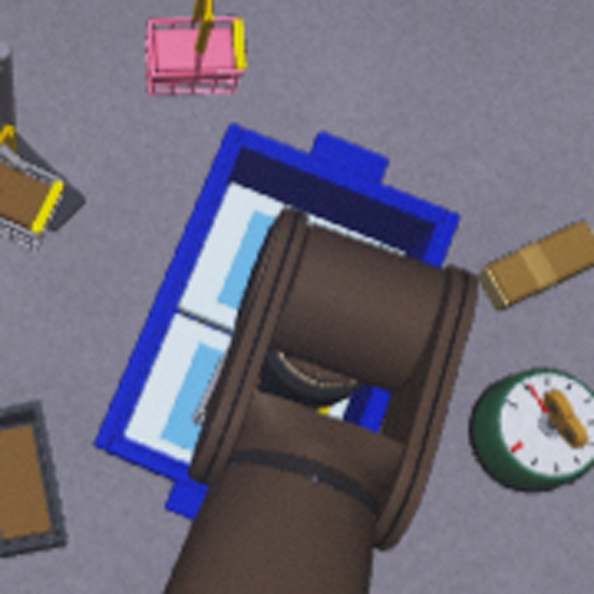

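The tub lies below the arm, and the hidden basket is near (330,410), inside the rim. Lowering gently.

>>> {"fn": "move_arm", "kwargs": {
  "plan": [
    {"x": 0, "y": 0.002, "z": 0.03, "yaw": -0.02, "fingers": 1},
    {"x": 0, "y": 0.002, "z": 0.06, "yaw": -0.02, "fingers": 1},
    {"x": 0, "y": 0.002, "z": 0.09, "yaw": -0.02, "fingers": 1},
    {"x": 0, "y": 0.002, "z": 0.115, "yaw": -0.02, "fingers": 1},
    {"x": 0, "y": 0.002, "z": 0.125, "yaw": -0.02, "fingers": 1}
  ]
}}

```text
time: 5.9
eef_pos: [0.4736, -0.0762, 0.1809]
tcp_rot: [0.841, 0.541, -0.002, -0.003]
contact_force: [-1.0, 0.3, -3.9]
opening: 0.484
finger_force: 51.9
```

>>> {"fn": "move_arm", "kwargs": {
  "plan": [
    {"x": 0, "y": 0, "z": 0.005, "yaw": 0, "fingers": 1},
    {"x": 0, "y": 0, "z": 0.009, "yaw": 0, "fingers": 1},
    {"x": 0, "y": 0, "z": 0.013, "yaw": 0, "fingers": 1},
    {"x": 0, "y": 0, "z": 0.016, "yaw": 0, "fingers": 1},
    {"x": 0, "y": 0, "z": 0.016, "yaw": 0, "fingers": 1}
  ]
}}

```text
time: 6.4
eef_pos: [0.4757, -0.0784, 0.1683]
tcp_rot: [0.842, 0.54, 0.0, 0.0]
contact_force: [-1.3, 0.1, -3.3]
opening: 0.48
finger_force: 51.9
```

>>> {"fn": "move_arm", "kwargs": {
  "plan": [
    {"x": 0, "y": 0, "z": 0.002, "yaw": 0, "fingers": 1},
    {"x": 0, "y": 0, "z": 0.004, "yaw": 0, "fingers": 1},
    {"x": 0, "y": 0, "z": 0.006, "yaw": 0, "fingers": 1},
    {"x": 0, "y": 0, "z": 0.008, "yaw": 0, "fingers": 1},
    {"x": 0, "y": 0, "z": 0.008, "yaw": 0, "fingers": 1}
  ]
}}

```text
time: 6.9
eef_pos: [0.4754, -0.0783, 0.1597]
tcp_rot: [0.842, 0.54, -0.0, -0.0]
contact_force: [1.3, -0.2, -3.1]
opening: 0.482
finger_force: 52.0
```

>>> {"fn": "move_arm", "kwargs": {
  "plan": [
    {"x": 0, "y": 0, "z": 0.002, "yaw": 0, "fingers": 1},
    {"x": 0, "y": 0, "z": 0.003, "yaw": 0, "fingers": 1},
    {"x": 0, "y": 0, "z": 0.004, "yaw": 0, "fingers": 1},
    {"x": 0, "y": 0, "z": 0.004, "yaw": 0, "fingers": 1}
  ]
}}

```text
time: 7.3
eef_pos: [0.4763, -0.0783, 0.1593]
tcp_rot: [0.842, 0.54, 0.0, -0.0]
contact_force: [-3.5, 2.7, 10.3]
opening: 0.482
finger_force: 53.1
```

Touchdown at z .159. Release and rise.

>>> {"fn": "move_arm", "kwargs": {
  "plan": [
    {"x": 0, "y": 0, "z": -0.002, "yaw": 0, "fingers": 0.8},
    {"x": 0, "y": 0, "z": -0.002, "yaw": 0, "fingers": 0.3},
    {"x": 0, "y": 0, "z": -0.002, "yaw": 0, "fingers": 0},
    {"x": 0, "y": 0, "z": -0.002, "yaw": 0, "fingers": 0},
    {"x": 0, "y": 0, "z": -0.002, "yaw": 0, "fingers": 0}
  ]
}}

```text
time: 7.8
eef_pos: [0.4756, -0.0784, 0.158]
tcp_rot: [0.842, 0.54, 0.0, 0.0]
contact_force: [0.4, -0.1, 0.6]
opening: 0.999
finger_force: 0.0
```

>>> {"fn": "move_arm", "kwargs": {
  "plan": [
    {"x": 0, "y": 0, "z": -0.03, "yaw": 0, "fingers": 0},
    {"x": 0, "y": 0, "z": -0.07, "yaw": 0, "fingers": 0},
    {"x": 0, "y": 0, "z": -0.11, "yaw": 0, "fingers": 0},
    {"x": 0, "y": 0, "z": -0.15, "yaw": 0, "fingers": 0},
    {"x": 0, "y": 0, "z": -0.17, "yaw": 0, "fingers": 0}
  ]
}}

```text
time: 8.3
eef_pos: [0.4766, -0.0788, 0.3325]
tcp_rot: [0.842, 0.54, 0.002, 0.003]
contact_force: [0.0, 0.3, -0.0]
opening: 0.995
finger_force: 0.0
```

```bash
python3 -c "
from h import *
rel([.554,.266,.33])"
```

```text
tcp [ 0.4766 -0.0788  0.3325] ydir deg -24.63 t 8.3
shift [ 0.3457 -0.0734  0.0022]
```

>>> {"fn": "move_arm", "kwargs": {
  "plan": [
    {"x": 0.045, "y": -0.01, "z": 0, "yaw": 0, "fingers": 0},
    {"x": 0.09, "y": -0.02, "z": 0, "yaw": 0, "fingers": 0},
    {"x": 0.135, "y": -0.03, "z": 0, "yaw": 0, "fingers": 0},
    {"x": 0.18, "y": -0.04, "z": 0, "yaw": 0, "fingers": 0},
    {"x": 0.225, "y": -0.05, "z": 0, "yaw": 0, "fingers": 0}
  ]
}}

```text
time: 8.8
eef_pos: [0.524, 0.1488, 0.328]
tcp_rot: [0.842, 0.54, 0.0, 0.0]
contact_force: [2.1, -0.0, -0.4]
opening: 1.0
finger_force: 0.0
```

>>> {"fn": "move_arm", "kwargs": {
  "plan": [
    {"x": 0.045, "y": -0.01, "z": 0, "yaw": 0, "fingers": 0},
    {"x": 0.09, "y": -0.018, "z": 0, "yaw": 0, "fingers": 0},
    {"x": 0.115, "y": -0.023, "z": 0, "yaw": 0, "fingers": 0},
    {"x": 0.121, "y": -0.023, "z": 0, "yaw": 0, "fingers": 0},
    {"x": 0.121, "y": -0.023, "z": 0, "yaw": 0, "fingers": 0}
  ]
}}

```text
time: 9.3
eef_pos: [0.5534, 0.267, 0.3274]
tcp_rot: [0.841, 0.541, -0.001, 0.0]
contact_force: [0.1, 0.1, -0.2]
opening: 0.998
finger_force: 0.0
```

```bash
python3 -c "
from h import *
rel([.554,.266,.207])
pic('top','t6',(190,100,440,270),3.2)"
```

```text
tcp [0.5534 0.267  0.3274] ydir deg -24.56 t 9.3
shift [-0.0005  0.001   0.1204]
```

View pics/t6.png

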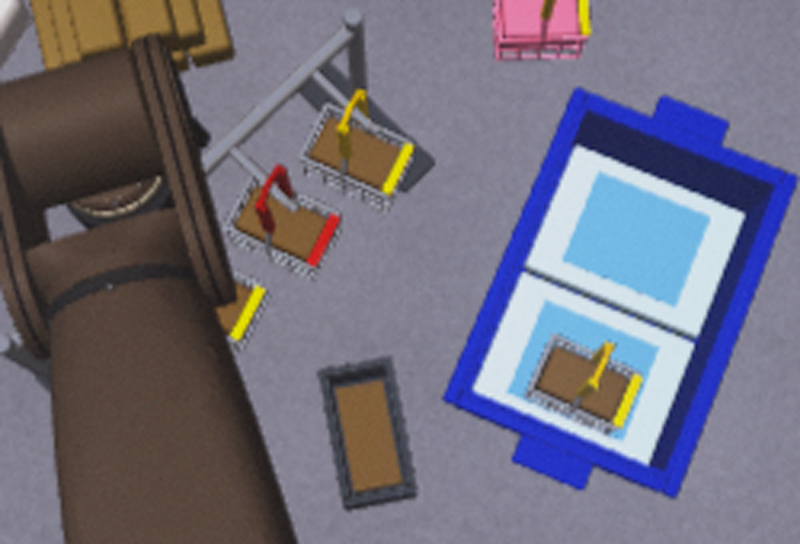

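Basket A stands upright in the tub's near slot, at about (585,385) in the crop. The gripper is above B, so I'll grip, lift and retreat the same way.

>>> {"fn": "move_arm", "kwargs": {
  "plan": [
    {"x": 0, "y": 0.001, "z": 0.03, "yaw": 0, "fingers": 0},
    {"x": 0, "y": 0.001, "z": 0.06, "yaw": 0, "fingers": 0},
    {"x": 0, "y": 0.001, "z": 0.09, "yaw": 0, "fingers": 0},
    {"x": 0, "y": 0.001, "z": 0.118, "yaw": 0, "fingers": 0},
    {"x": 0, "y": 0.001, "z": 0.118, "yaw": 0, "fingers": 0}
  ]
}}

```text
time: 9.85
eef_pos: [0.5517, 0.2636, 0.205]
tcp_rot: [0.842, 0.539, -0.005, -0.001]
contact_force: [0.5, -0.1, -0.8]
opening: 1.001
finger_force: 0.0
```

>>> {"fn": "move_arm", "kwargs": {
  "plan": [
    {"x": 0, "y": 0, "z": 0, "yaw": 0, "fingers": 1},
    {"x": 0, "y": 0, "z": 0, "yaw": 0, "fingers": 1},
    {"x": 0, "y": 0, "z": 0, "yaw": 0, "fingers": 1},
    {"x": 0, "y": 0, "z": 0, "yaw": 0, "fingers": 1},
    {"x": 0, "y": 0, "z": 0, "yaw": 0, "fingers": 1}
  ],
  "force": 50
}}

```text
time: 10.35
eef_pos: [0.5555, 0.2667, 0.2128]
tcp_rot: [0.842, 0.54, 0.002, 0.001]
contact_force: [-0.9, 0.4, 5.4]
opening: 0.48
finger_force: 51.1
```

>>> {"fn": "move_arm", "kwargs": {
  "plan": [
    {"x": 0, "y": 0, "z": -0.01, "yaw": 0, "fingers": 1},
    {"x": 0, "y": 0, "z": -0.02, "yaw": 0, "fingers": 1},
    {"x": 0, "y": 0, "z": -0.032, "yaw": 0, "fingers": 1},
    {"x": 0, "y": 0, "z": -0.032, "yaw": 0, "fingers": 1},
    {"x": 0, "y": 0, "z": -0.032, "yaw": 0, "fingers": 1}
  ]
}}

```text
time: 10.85
eef_pos: [0.5544, 0.2662, 0.2424]
tcp_rot: [0.842, 0.54, 0.0, 0.0]
contact_force: [0.3, 0.1, -3.9]
opening: 0.484
finger_force: 51.4
```

>>> {"fn": "move_arm", "kwargs": {
  "plan": [
    {"x": -0.019, "y": -0.007, "z": 0, "yaw": 0, "fingers": 1},
    {"x": -0.037, "y": -0.014, "z": 0, "yaw": 0, "fingers": 1},
    {"x": -0.056, "y": -0.022, "z": 0, "yaw": 0, "fingers": 1},
    {"x": -0.075, "y": -0.029, "z": 0, "yaw": 0, "fingers": 1},
    {"x": -0.093, "y": -0.036, "z": 0, "yaw": 0, "fingers": 1}
  ]
}}

```text
time: 11.35
eef_pos: [0.4817, 0.1959, 0.2411]
tcp_rot: [0.842, 0.54, -0.001, -0.0]
contact_force: [-0.1, 0.0, -4.3]
opening: 0.482
finger_force: 51.6
```

>>> {"fn": "move_arm", "kwargs": {
  "plan": [
    {"x": 0, "y": 0, "z": -0.03, "yaw": 0, "fingers": 1},
    {"x": 0, "y": 0, "z": -0.07, "yaw": 0, "fingers": 1},
    {"x": 0, "y": 0, "z": -0.11, "yaw": 0, "fingers": 1},
    {"x": 0, "y": 0, "z": -0.12, "yaw": 0, "fingers": 1},
    {"x": 0, "y": 0, "z": -0.12, "yaw": 0, "fingers": 1}
  ]
}}

```text
time: 11.85
eef_pos: [0.4834, 0.1967, 0.3634]
tcp_rot: [0.842, 0.54, 0.002, 0.001]
contact_force: [0.4, -0.7, -5.5]
opening: 0.484
finger_force: 52.2
```

```bash
python3 -c "
from h import *
rel([.559,-.115,.36])"
```

```text
tcp [0.4834 0.1967 0.3634] ydir deg -24.64 t 11.85
shift [-0.2519  0.1987  0.0035]
```

>>> {"fn": "move_arm", "kwargs": {
  "plan": [
    {"x": -0.02, "y": 0.016, "z": 0, "yaw": 0, "fingers": 1},
    {"x": -0.048, "y": 0.038, "z": 0, "yaw": 0, "fingers": 1},
    {"x": -0.076, "y": 0.06, "z": 0, "yaw": 0, "fingers": 1},
    {"x": -0.104, "y": 0.082, "z": 0, "yaw": 0, "fingers": 1},
    {"x": -0.132, "y": 0.104, "z": 0, "yaw": 0, "fingers": 1}
  ]
}}

```text
time: 12.35
eef_pos: [0.5213, 0.0321, 0.3575]
tcp_rot: [0.842, 0.54, -0.003, -0.002]
contact_force: [0.8, 0.3, -3.9]
opening: 0.486
finger_force: 52.2
```

>>> {"fn": "move_arm", "kwargs": {
  "plan": [
    {"x": -0.028, "y": 0.022, "z": 0, "yaw": 0, "fingers": 1},
    {"x": -0.056, "y": 0.044, "z": 0, "yaw": 0, "fingers": 1},
    {"x": -0.084, "y": 0.066, "z": 0, "yaw": 0, "fingers": 1},
    {"x": -0.106, "y": 0.084, "z": 0, "yaw": 0, "fingers": 1},
    {"x": -0.12, "y": 0.095, "z": 0, "yaw": 0, "fingers": 1}
  ]
}}

```text
time: 12.85
eef_pos: [0.5579, -0.1171, 0.3575]
tcp_rot: [0.842, 0.539, -0.002, -0.003]
contact_force: [-0.4, -0.2, -3.2]
opening: 0.481
finger_force: 52.3
```

>>> {"fn": "move_arm", "kwargs": {
  "plan": [
    {"x": 0, "y": 0, "z": 0.0, "yaw": 0, "fingers": 1},
    {"x": 0, "y": 0, "z": 0.03, "yaw": 0, "fingers": 1},
    {"x": 0, "y": 0, "z": 0.06, "yaw": 0, "fingers": 1}
  ]
}}

```text
time: 13.15
eef_pos: [0.5587, -0.1144, 0.3011]
tcp_rot: [0.842, 0.54, 0.001, -0.0]
contact_force: [1.2, 0.2, -4.8]
opening: 0.481
finger_force: 52.4
```

```bash
python3 -c "
from h import *
rel([.559,-.115,.18])"
```

```text
tcp [ 0.5587 -0.1144  0.3011] ydir deg -24.61 t 13.15
shift [-0.0006  0.0005  0.1211]
```

>>> {"fn": "move_arm", "kwargs": {
  "plan": [
    {"x": 0, "y": 0, "z": 0.025, "yaw": 0, "fingers": 1},
    {"x": 0, "y": 0, "z": 0.055, "yaw": 0, "fingers": 1},
    {"x": 0, "y": 0, "z": 0.085, "yaw": 0, "fingers": 1},
    {"x": 0, "y": 0, "z": 0.105, "yaw": 0, "fingers": 1},
    {"x": 0, "y": 0, "z": 0.115, "yaw": 0, "fingers": 1}
  ]
}}

```text
time: 13.65
eef_pos: [0.5565, -0.1132, 0.1829]
tcp_rot: [0.841, 0.54, -0.002, -0.003]
contact_force: [-0.1, 0.6, -4.2]
opening: 0.479
finger_force: 52.3
```

>>> {"fn": "move_arm", "kwargs": {
  "plan": [
    {"x": 0, "y": 0, "z": 0.003, "yaw": 0, "fingers": 1},
    {"x": 0, "y": 0, "z": 0.006, "yaw": 0, "fingers": 1},
    {"x": 0, "y": 0, "z": 0.009, "yaw": 0, "fingers": 1},
    {"x": 0, "y": 0, "z": 0.012, "yaw": 0, "fingers": 1},
    {"x": 0, "y": 0, "z": 0.014, "yaw": 0, "fingers": 1}
  ]
}}

```text
time: 14.15
eef_pos: [0.559, -0.1155, 0.1736]
tcp_rot: [0.842, 0.54, 0.0, 0.0]
contact_force: [-0.1, 0.1, -4.6]
opening: 0.484
finger_force: 52.3
```

>>> {"fn": "move_arm", "kwargs": {
  "plan": [
    {"x": 0, "y": 0, "z": 0.002, "yaw": 0, "fingers": 1},
    {"x": 0, "y": 0, "z": 0.004, "yaw": 0, "fingers": 1},
    {"x": 0, "y": 0, "z": 0.006, "yaw": 0, "fingers": 1},
    {"x": 0, "y": 0, "z": 0.006, "yaw": 0, "fingers": 1}
  ]
}}

```text
time: 14.55
eef_pos: [0.5584, -0.1153, 0.1666]
tcp_rot: [0.842, 0.54, -0.0, -0.0]
contact_force: [-0.4, -0.6, -5.1]
opening: 0.485
finger_force: 52.3
```

>>> {"fn": "move_arm", "kwargs": {
  "plan": [
    {"x": 0, "y": 0, "z": 0.002, "yaw": 0, "fingers": 1},
    {"x": 0, "y": 0, "z": 0.004, "yaw": 0, "fingers": 1},
    {"x": 0, "y": 0, "z": 0.006, "yaw": 0, "fingers": 1},
    {"x": 0, "y": 0, "z": 0.006, "yaw": 0, "fingers": 1}
  ]
}}

```text
time: 14.95
eef_pos: [0.5589, -0.1156, 0.1621]
tcp_rot: [0.842, 0.54, -0.0, 0.0]
contact_force: [-1.9, -0.7, 2.7]
opening: 0.482
finger_force: 52.9
```

>>> {"fn": "move_arm", "kwargs": {
  "plan": [
    {"x": 0, "y": 0, "z": 0, "yaw": 0, "fingers": 0.8},
    {"x": 0, "y": 0, "z": 0, "yaw": 0, "fingers": 0.3},
    {"x": 0, "y": 0, "z": 0, "yaw": 0, "fingers": 0},
    {"x": 0, "y": 0, "z": 0, "yaw": 0, "fingers": 0},
    {"x": 0, "y": 0, "z": 0, "yaw": 0, "fingers": 0}
  ]
}}

```text
time: 15.45
eef_pos: [0.5589, -0.1154, 0.1611]
tcp_rot: [0.842, 0.54, 0.0, 0.0]
contact_force: [-0.4, 0.2, 0.4]
opening: 0.996
finger_force: 0.0
```

>>> {"fn": "move_arm", "kwargs": {
  "plan": [
    {"x": 0, "y": 0, "z": -0.03, "yaw": 0, "fingers": 0},
    {"x": 0, "y": 0, "z": -0.07, "yaw": 0, "fingers": 0},
    {"x": 0, "y": 0, "z": -0.11, "yaw": 0, "fingers": 0},
    {"x": 0, "y": 0, "z": -0.15, "yaw": 0, "fingers": 0},
    {"x": 0, "y": 0, "z": -0.17, "yaw": 0, "fingers": 0}
  ]
}}

```text
time: 15.95
eef_pos: [0.5599, -0.1158, 0.336]
tcp_rot: [0.842, 0.54, 0.002, 0.003]
contact_force: [0.4, -0.2, -0.3]
opening: 1.001
finger_force: 0.0
```

```bash
python3 -c "
from h import *
rel([.687,.129,.33])"
```

```text
tcp [ 0.5599 -0.1158  0.336 ] ydir deg -24.63 t 15.95
shift [0.2755 0.0135 0.0062]
```

>>> {"fn": "move_arm", "kwargs": {
  "plan": [
    {"x": 0.045, "y": 0.002, "z": 0, "yaw": 0, "fingers": 0},
    {"x": 0.09, "y": 0.004, "z": 0, "yaw": 0, "fingers": 0},
    {"x": 0.135, "y": 0.006, "z": 0, "yaw": 0, "fingers": 0},
    {"x": 0.18, "y": 0.009, "z": 0, "yaw": 0, "fingers": 0},
    {"x": 0.22, "y": 0.011, "z": 0, "yaw": 0, "fingers": 0}
  ]
}}

```text
time: 16.45
eef_pos: [0.6612, 0.082, 0.3309]
tcp_rot: [0.842, 0.54, 0.0, 0.0]
contact_force: [0.9, 0.4, 0.3]
opening: 0.999
finger_force: 0.0
```

>>> {"fn": "move_arm", "kwargs": {
  "plan": [
    {"x": 0.03, "y": 0.002, "z": 0, "yaw": 0, "fingers": 0},
    {"x": 0.05, "y": 0.003, "z": 0, "yaw": 0, "fingers": 0},
    {"x": 0.055, "y": 0.003, "z": 0, "yaw": 0, "fingers": 0},
    {"x": 0.055, "y": 0.003, "z": 0, "yaw": 0, "fingers": 0}
  ]
}}

```text
time: 16.85
eef_pos: [0.686, 0.1291, 0.3305]
tcp_rot: [0.841, 0.54, -0.0, -0.0]
contact_force: [-0.1, -0.8, 0.6]
opening: 1.001
finger_force: 0.0
```

```bash
python3 -c "
from h import *
rel([.687,.129,.207])
pic('side','s7',(230,100,430,300),3)"
```

```text
tcp [0.686  0.1291 0.3305] ydir deg -24.58 t 16.85
shift [0.0004 0.001  0.1235]
```

View pics/s7.png

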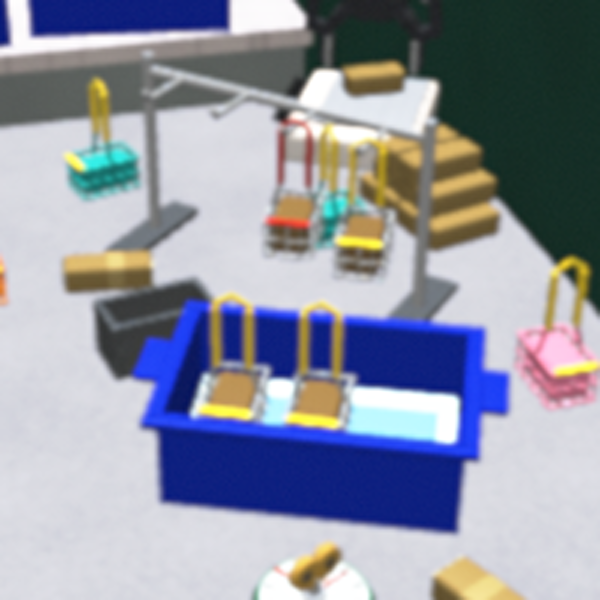

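Two baskets stand upright in the tub at about (235,390) and (320,395) in the crop. The red control still hangs at (293,200). Now basket D.

>>> {"fn": "move_arm", "kwargs": {
  "plan": [
    {"x": 0, "y": 0.001, "z": 0.03, "yaw": 0, "fingers": 0},
    {"x": 0, "y": 0.001, "z": 0.06, "yaw": 0, "fingers": 0},
    {"x": 0, "y": 0.001, "z": 0.09, "yaw": 0, "fingers": 0},
    {"x": 0, "y": 0.001, "z": 0.121, "yaw": 0, "fingers": 0},
    {"x": 0, "y": 0.001, "z": 0.121, "yaw": 0, "fingers": 0}
  ]
}}

```text
time: 17.4
eef_pos: [0.6836, 0.1266, 0.2039]
tcp_rot: [0.842, 0.539, -0.005, -0.003]
contact_force: [-0.3, -0.3, -1.6]
opening: 0.997
finger_force: 0.0
```

>>> {"fn": "move_arm", "kwargs": {
  "plan": [
    {"x": 0, "y": 0, "z": 0, "yaw": 0, "fingers": 1},
    {"x": 0, "y": 0, "z": 0, "yaw": 0, "fingers": 1},
    {"x": 0, "y": 0, "z": 0, "yaw": 0, "fingers": 1},
    {"x": 0, "y": 0, "z": 0, "yaw": 0, "fingers": 1},
    {"x": 0, "y": 0, "z": 0, "yaw": 0, "fingers": 1}
  ],
  "force": 50
}}

```text
time: 17.9
eef_pos: [0.6875, 0.1287, 0.2133]
tcp_rot: [0.842, 0.54, 0.001, 0.001]
contact_force: [-3.7, -0.3, 5.6]
opening: 0.484
finger_force: 51.2
```

>>> {"fn": "move_arm", "kwargs": {
  "plan": [
    {"x": 0, "y": 0, "z": -0.01, "yaw": 0, "fingers": 1},
    {"x": 0, "y": 0, "z": -0.02, "yaw": 0, "fingers": 1},
    {"x": 0, "y": 0, "z": -0.032, "yaw": 0, "fingers": 1},
    {"x": 0, "y": 0, "z": -0.032, "yaw": 0, "fingers": 1},
    {"x": 0, "y": 0, "z": -0.032, "yaw": 0, "fingers": 1}
  ]
}}

```text
time: 18.4
eef_pos: [0.6872, 0.1283, 0.2426]
tcp_rot: [0.842, 0.54, 0.0, 0.0]
contact_force: [-0.4, 0.0, -4.0]
opening: 0.483
finger_force: 51.1
```

>>> {"fn": "move_arm", "kwargs": {
  "plan": [
    {"x": -0.019, "y": -0.007, "z": 0, "yaw": 0, "fingers": 1},
    {"x": -0.038, "y": -0.013, "z": 0, "yaw": 0, "fingers": 1},
    {"x": -0.057, "y": -0.02, "z": 0, "yaw": 0, "fingers": 1},
    {"x": -0.076, "y": -0.026, "z": 0, "yaw": 0, "fingers": 1},
    {"x": -0.095, "y": -0.032, "z": 0, "yaw": 0, "fingers": 1}
  ]
}}

```text
time: 18.9
eef_pos: [0.6172, 0.0548, 0.241]
tcp_rot: [0.842, 0.54, -0.001, -0.0]
contact_force: [0.2, -0.4, -3.7]
opening: 0.481
finger_force: 51.6
```

>>> {"fn": "move_arm", "kwargs": {
  "plan": [
    {"x": 0, "y": 0, "z": -0.03, "yaw": 0, "fingers": 1},
    {"x": 0, "y": 0, "z": -0.07, "yaw": 0, "fingers": 1},
    {"x": 0, "y": 0, "z": -0.11, "yaw": 0, "fingers": 1},
    {"x": 0, "y": 0, "z": -0.12, "yaw": 0, "fingers": 1},
    {"x": 0, "y": 0, "z": -0.12, "yaw": 0, "fingers": 1}
  ]
}}

```text
time: 19.4
eef_pos: [0.6189, 0.0553, 0.3638]
tcp_rot: [0.842, 0.54, 0.002, 0.001]
contact_force: [-0.0, -0.0, -3.8]
opening: 0.485
finger_force: 52.1
```

```bash
python3 -c "
from h import *
rel([.643,-.1525,.36])"
```

```text
tcp [0.6189 0.0553 0.3638] ydir deg -24.63 t 19.4
shift [-0.1788  0.1085  0.004 ]
```

>>> {"fn": "move_arm", "kwargs": {
  "plan": [
    {"x": -0.03, "y": 0.018, "z": 0, "yaw": 0, "fingers": 1},
    {"x": -0.065, "y": 0.04, "z": 0, "yaw": 0, "fingers": 1},
    {"x": -0.1, "y": 0.061, "z": 0, "yaw": 0, "fingers": 1},
    {"x": -0.14, "y": 0.085, "z": 0, "yaw": 0, "fingers": 1},
    {"x": -0.165, "y": 0.1, "z": 0, "yaw": 0, "fingers": 1}
  ]
}}

```text
time: 19.9
eef_pos: [0.6393, -0.1391, 0.3568]
tcp_rot: [0.842, 0.539, -0.003, -0.002]
contact_force: [0.1, 0.6, -3.1]
opening: 0.476
finger_force: 52.0
```

>>> {"fn": "move_arm", "kwargs": {
  "plan": [
    {"x": -0.014, "y": 0.0085, "z": 0, "yaw": 0, "fingers": 1},
    {"x": -0.014, "y": 0.0085, "z": 0, "yaw": 0, "fingers": 1},
    {"x": -0.014, "y": 0.0085, "z": 0.03, "yaw": 0, "fingers": 1},
    {"x": -0.014, "y": 0.0085, "z": 0.06, "yaw": 0, "fingers": 1},
    {"x": -0.014, "y": 0.0085, "z": 0.06, "yaw": 0, "fingers": 1}
  ]
}}

```text
time: 20.4
eef_pos: [0.6395, -0.1495, 0.2943]
tcp_rot: [0.841, 0.541, -0.004, -0.006]
contact_force: [-1.6, 0.4, -5.9]
opening: 0.488
finger_force: 52.2
```

```bash
python3 -c "
from h import *
rel([.643,-.1525,.18])"
```

```text
tcp [ 0.6395 -0.1495  0.2943] ydir deg -24.53 t 20.4
shift [-0.0013  0.0061  0.1143]
```

>>> {"fn": "move_arm", "kwargs": {
  "plan": [
    {"x": 0, "y": 0, "z": 0.025, "yaw": 0, "fingers": 1},
    {"x": 0, "y": 0, "z": 0.055, "yaw": 0, "fingers": 1},
    {"x": 0, "y": 0, "z": 0.085, "yaw": 0, "fingers": 1},
    {"x": 0, "y": 0, "z": 0.105, "yaw": 0, "fingers": 1},
    {"x": 0, "y": 0, "z": 0.112, "yaw": 0, "fingers": 1}
  ]
}}

```text
time: 20.9
eef_pos: [0.6412, -0.1507, 0.1876]
tcp_rot: [0.841, 0.541, -0.001, -0.002]
contact_force: [-0.3, 0.4, -4.3]
opening: 0.482
finger_force: 52.3
```

>>> {"fn": "move_arm", "kwargs": {
  "plan": [
    {"x": 0, "y": 0, "z": 0.003, "yaw": 0, "fingers": 1},
    {"x": 0, "y": 0, "z": 0.006, "yaw": 0, "fingers": 1},
    {"x": 0, "y": 0, "z": 0.009, "yaw": 0, "fingers": 1},
    {"x": 0, "y": 0, "z": 0.012, "yaw": 0, "fingers": 1},
    {"x": 0, "y": 0, "z": 0.014, "yaw": 0, "fingers": 1}
  ]
}}

```text
time: 21.4
eef_pos: [0.6425, -0.1528, 0.1765]
tcp_rot: [0.842, 0.54, 0.0, 0.0]
contact_force: [-0.7, 0.9, -3.1]
opening: 0.481
finger_force: 52.3
```

>>> {"fn": "move_arm", "kwargs": {
  "plan": [
    {"x": 0, "y": 0, "z": 0.002, "yaw": 0, "fingers": 1},
    {"x": 0, "y": 0, "z": 0.004, "yaw": 0, "fingers": 1},
    {"x": 0, "y": 0, "z": 0.006, "yaw": 0, "fingers": 1},
    {"x": 0, "y": 0, "z": 0.006, "yaw": 0, "fingers": 1}
  ]
}}

```text
time: 21.8
eef_pos: [0.642, -0.1526, 0.1695]
tcp_rot: [0.842, 0.54, -0.0, -0.0]
contact_force: [-0.1, -0.4, -3.5]
opening: 0.483
finger_force: 52.3
```

>>> {"fn": "move_arm", "kwargs": {
  "plan": [
    {"x": 0, "y": 0, "z": 0.002, "yaw": 0, "fingers": 1},
    {"x": 0, "y": 0, "z": 0.004, "yaw": 0, "fingers": 1},
    {"x": 0, "y": 0, "z": 0.006, "yaw": 0, "fingers": 1},
    {"x": 0, "y": 0, "z": 0.008, "yaw": 0, "fingers": 1},
    {"x": 0, "y": 0, "z": 0.008, "yaw": 0, "fingers": 1}
  ]
}}

```text
time: 22.3
eef_pos: [0.6425, -0.1525, 0.163]
tcp_rot: [0.842, 0.54, 0.0, -0.0]
contact_force: [-0.8, 2.4, 0.3]
opening: 0.483
finger_force: 52.8
```

>>> {"fn": "move_arm", "kwargs": {
  "plan": [
    {"x": 0, "y": 0, "z": 0.001, "yaw": 0, "fingers": 1},
    {"x": 0, "y": 0, "z": 0.001, "yaw": 0, "fingers": 0.7},
    {"x": 0, "y": 0, "z": 0, "yaw": 0, "fingers": 0.3},
    {"x": 0, "y": 0, "z": 0, "yaw": 0, "fingers": 0},
    {"x": 0, "y": 0, "z": 0, "yaw": 0, "fingers": 0}
  ]
}}

```text
time: 22.8
eef_pos: [0.6425, -0.1529, 0.162]
tcp_rot: [0.842, 0.54, 0.0, 0.0]
contact_force: [0.0, 0.3, -0.5]
opening: 0.966
finger_force: 0.0
```

>>> {"fn": "move_arm", "kwargs": {
  "plan": [
    {"x": 0, "y": 0, "z": 0, "yaw": 0, "fingers": 0},
    {"x": 0, "y": 0, "z": -0.04, "yaw": 0, "fingers": 0},
    {"x": 0, "y": 0, "z": -0.08, "yaw": 0, "fingers": 0},
    {"x": 0, "y": 0, "z": -0.12, "yaw": 0, "fingers": 0},
    {"x": 0, "y": 0, "z": -0.16, "yaw": 0, "fingers": 0}
  ]
}}

```text
time: 23.3
eef_pos: [0.6421, -0.1527, 0.3234]
tcp_rot: [0.842, 0.54, -0.0, 0.0]
contact_force: [0.3, 0.1, 0.5]
opening: 1.001
finger_force: 0.0
```

>>> {"fn": "move_arm", "kwargs": {
  "plan": [
    {"x": 0.04, "y": 0, "z": -0.02, "yaw": 0, "fingers": 0},
    {"x": 0.09, "y": 0, "z": -0.02, "yaw": 0, "fingers": 0},
    {"x": 0.14, "y": 0, "z": -0.02, "yaw": 0, "fingers": 0},
    {"x": 0.18, "y": 0, "z": -0.02, "yaw": 0, "fingers": 0},
    {"x": 0.18, "y": 0, "z": -0.02, "yaw": 0, "fingers": 0}
  ]
}}

```text
time: 23.8
eef_pos: [0.7183, 0.0159, 0.3411]
tcp_rot: [0.84, 0.542, 0.0, -0.001]
contact_force: [-1.0, -0.7, -0.6]
opening: 1.0
finger_force: 0.0
```

```bash
cat > tm.py <<'E'
from h import *
import sys
n=sys.argv[1]
a=pic("top","t"+n); b=pic("side","s"+n)
def mask(im,lo,hi,box):
    h=cv2.cvtColor(im,cv2.COLOR_RGB2HSV); m=cv2.inRange(h,lo,hi); z=np.zeros_like(m); x0,y0,x1,y1=box; z[y0:y1,x0:x1]=m[y0:y1,x0:x1]; return z
# green body -> where the timer is
g=mask(a,(60,60,15),(95,255,140),(430,120,560,300)); ys,xs=np.nonzero(g); print("green",len(xs))
cx,cy=int(xs.mean()),int(ys.mean()); bx=(cx-28,cy-28,cx+28,cy+28)
# white dial at z~.057
w=mask(a,(0,0,150),(179,45,255),bx); c=max(cv2.findContours(w,0,1)[0],key=cv2.contourArea)
pts=np.array([onz("top",p[0],.057)[:2] for p in c],np.float32); hull=cv2.convexHull(pts)
C,r=cv2.minEnclosingCircle(hull); print("dial",np.round(C,4),r)
def ang(P): return np.degrees(np.arctan2(P[1]-C[1],P[0]-C[0]))
# brass
k=mask(a,(10,110,60),(28,255,255),bx); c=max(cv2.findContours(k,0,1)[0],key=cv2.contourArea)
q=np.array([onz("top",p[0],.100)[:2] for p in c],np.float32); R0=cv2.minAreaRect(q); print("key rect@.100",R0)
ys,xs=np.nonzero(k); P=np.array([onz("top",(x,y),.095)[:2] for x,y in zip(xs,ys)]); u,s,v=np.linalg.svd(P-P.mean(0)); print("key mean@.095",P.mean(0).round(4),"dir",np.degrees(np.arctan2(v[0,1],v[0,0])).round(1))
rd=mask(a,(0,120,90),(6,255,255),bx)|mask(a,(174,120,90),(179,255,255),bx)
nn,l,st,ce=cv2.connectedComponentsWithStats(rd)
for i in range(1,nn):
    if st[i,4]>2:
        p=onz("top",ce[i],.058); print("red",ce[i].round(1),st[i,4],"r",np.hypot(*(p[:2]-C)).round(4),"ang",ang(p).round(1))
x0,y0,x1,y1=bx
cv2.imwrite(f"pics/c{n}.png",np.hstack([cv2.resize(a[y0:y1,x0:x1],(400,400),interpolation=cv2.INTER_CUBIC),cv2.resize(a[110:260,320:470],(400,400))])[:,:,::-1])
E
python3 tm.py 8; python3 -c "
from h import *
rel([0.6,-.3,.3])"
```

```text
green 347
dial [ 0.4958 -0.3895] 0.04724472761154175
key rect@.100 ((0.49385640025138855, -0.38553404808044434), (0.052675530314445496, 0.020457245409488678), 26.457372665405273)
key mean@.095 [ 0.495  -0.3882] dir -152.7
red [467.8 203.5] 4 r 0.0304 ang 24.0
red [462.  219.3] 3 r 0.04 ang 121.2
tcp [0.7174 0.0117 0.3413] ydir deg -24.53 t 23.9
shift [-0.3323  0.0227  0.0416]
```

View pics/c8.png

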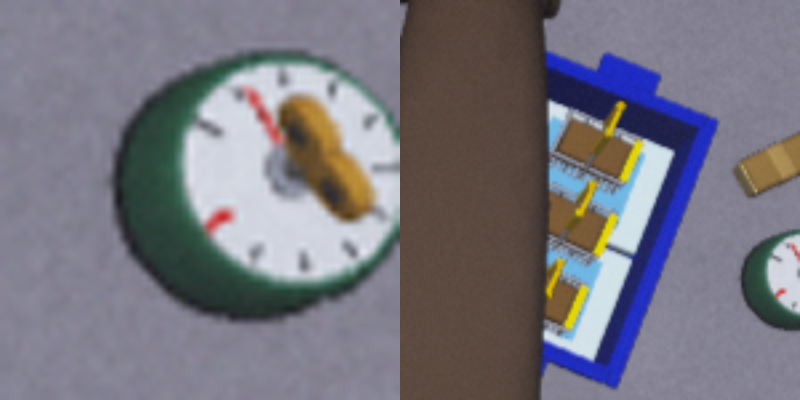

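All three baskets stand in the tub. The timer has been nudged and is now near (.496,-.39). The pointer is at about 26° and the red tick at about 121°, so roughly 265° of clockwise winding remains. One grip is enough if I start near the wrist's lower limit. I'll move over and turn the tool back on the way.

>>> {"fn": "move_arm", "kwargs": {
  "plan": [
    {"x": -0.04, "y": -0.003, "z": 0, "yaw": -0.14, "fingers": 0},
    {"x": -0.085, "y": -0.007, "z": 0, "yaw": -0.29, "fingers": 0},
    {"x": -0.13, "y": -0.01, "z": 0, "yaw": -0.44, "fingers": 0},
    {"x": -0.175, "y": -0.014, "z": 0, "yaw": -0.59, "fingers": 0},
    {"x": -0.22, "y": -0.017, "z": 0, "yaw": -0.74, "fingers": 0}
  ]
}}

```text
time: 24.4
eef_pos: [0.6081, -0.1848, 0.3422]
tcp_rot: [0.588, 0.809, -0.0, 0.0]
contact_force: [0.1, -1.1, -0.1]
opening: 1.001
finger_force: 0.0
```

>>> {"fn": "move_arm", "kwargs": {
  "plan": [
    {"x": 0, "y": 0, "z": 0, "yaw": -0.15, "fingers": 0},
    {"x": 0, "y": 0, "z": 0, "yaw": -0.3, "fingers": 0},
    {"x": 0, "y": 0, "z": 0, "yaw": -0.45, "fingers": 0},
    {"x": 0, "y": 0, "z": 0, "yaw": -0.6, "fingers": 0},
    {"x": 0, "y": 0, "z": 0, "yaw": -0.75, "fingers": 0}
  ]
}}

```text
time: 24.9
eef_pos: [0.6091, -0.1836, 0.3421]
tcp_rot: [0.251, 0.968, -0.0, 0.0]
contact_force: [-0.6, 0.1, -0.3]
opening: 0.999
finger_force: 0.0
```

>>> {"fn": "move_arm", "kwargs": {
  "plan": [
    {"x": 0, "y": 0, "z": 0, "yaw": -0.15, "fingers": 0},
    {"x": 0, "y": 0, "z": 0, "yaw": -0.3, "fingers": 0},
    {"x": 0, "y": 0, "z": 0, "yaw": -0.45, "fingers": 0},
    {"x": 0, "y": 0, "z": 0, "yaw": -0.6, "fingers": 0},
    {"x": 0, "y": 0, "z": 0, "yaw": -0.75, "fingers": 0}
  ]
}}

```text
time: 25.4
eef_pos: [0.6092, -0.1835, 0.3421]
tcp_rot: [-0.121, 0.993, -0.0, -0.0]
contact_force: [-0.0, 0.4, -0.0]
opening: 0.998
finger_force: 0.0
```

```bash
sed -i 's/cx-28,cy-28,cx+28,cy+28/cx-30,cy-32,cx+40,cy+30/' tm.py
cat >> tm.py <<'E'
# side view brass: box from projected timer
u=proj("side",[C[0],C[1],.09]).astype(int); kb=mask(b,(10,110,60),(28,255,255),(u[0]-35,u[1]-30,u[0]+35,u[1]+30))
cs=max(cv2.findContours(kb,0,1)[0],key=cv2.contourArea); ca=c
cen=lambda c:(lambda m:(m["m10"]/m["m00"],m["m01"]/m["m00"]))(cv2.moments(c))
print("key tri",[np.round(v,4) for v in two(cen(ca),cen(cs))],cv2.contourArea(ca),cv2.contourArea(cs))
s=ctrl.get_state(); print("q6",np.degrees(s["qpos"]).round(1))
E
python3 tm.py 9; python3 -c "
from h import *
rel([.495,-.39,.25])"
```

```text
green 132
dial [ 0.4957 -0.3906] 0.04699186608195305
key rect@.100 ((0.49362677335739136, -0.38513797521591187), (0.0527002178132534, 0.02082049660384655), 24.988828659057617)
key mean@.095 [ 0.4948 -0.3877] dir -153.2
red [467.8 203.5] 4 r 0.0309 ang 25.8
red [462.  219.3] 3 r 0.0409 ang 120.4
key tri [array([ 0.4941, -0.3895,  0.0917]), np.float64(0.0001)] 89.0 94.5
q6 [ -25.9    8.5   90.1   -0.    81.4 -129.4]
tcp [ 0.6093 -0.1833  0.3421] ydir deg 103.52 t 25.5
shift [ 0.1594 -0.1742  0.0922]
```

>>> {"fn": "move_arm", "kwargs": {
  "plan": [
    {"x": 0.032, "y": -0.035, "z": 0.01, "yaw": -0.045, "fingers": 0},
    {"x": 0.064, "y": -0.07, "z": 0.03, "yaw": -0.09, "fingers": 0},
    {"x": 0.096, "y": -0.105, "z": 0.05, "yaw": -0.135, "fingers": 0},
    {"x": 0.128, "y": -0.14, "z": 0.07, "yaw": -0.18, "fingers": 0},
    {"x": 0.159, "y": -0.174, "z": 0.09, "yaw": -0.225, "fingers": 0}
  ]
}}

```text
time: 26.0
eef_pos: [0.4991, -0.3849, 0.2535]
tcp_rot: [-0.225, 0.974, -0.002, -0.002]
contact_force: [0.3, -0.6, 0.3]
opening: 1.002
finger_force: 0.0
```

>>> {"fn": "move_arm", "kwargs": {
  "plan": [
    {"x": 0, "y": 0, "z": 0, "yaw": 0, "fingers": 0},
    {"x": 0, "y": 0, "z": 0.03, "yaw": 0, "fingers": 0},
    {"x": 0, "y": 0, "z": 0.06, "yaw": 0, "fingers": 0},
    {"x": 0, "y": 0, "z": 0.06, "yaw": 0, "fingers": 0}
  ]
}}

```text
time: 26.4
eef_pos: [0.4988, -0.3806, 0.1891]
tcp_rot: [-0.225, 0.974, 0.003, -0.004]
contact_force: [-0.1, 0.2, 0.4]
opening: 0.998
finger_force: 0.0
```

```bash
python3 -c "
from h import *
rel([.4947,-.390,.095]); print(np.degrees(ctrl.get_state()['qpos']).round(1))
pic('side','s10',(240,200,440,350),4)"
```

```text
tcp [ 0.4988 -0.3806  0.1891] ydir deg 116.06 t 26.4
shift [ 0.0072 -0.0074  0.0941]
[ -46.5   13.9  100.    -0.2   66.6 -162.5]
```

View pics/s10.png

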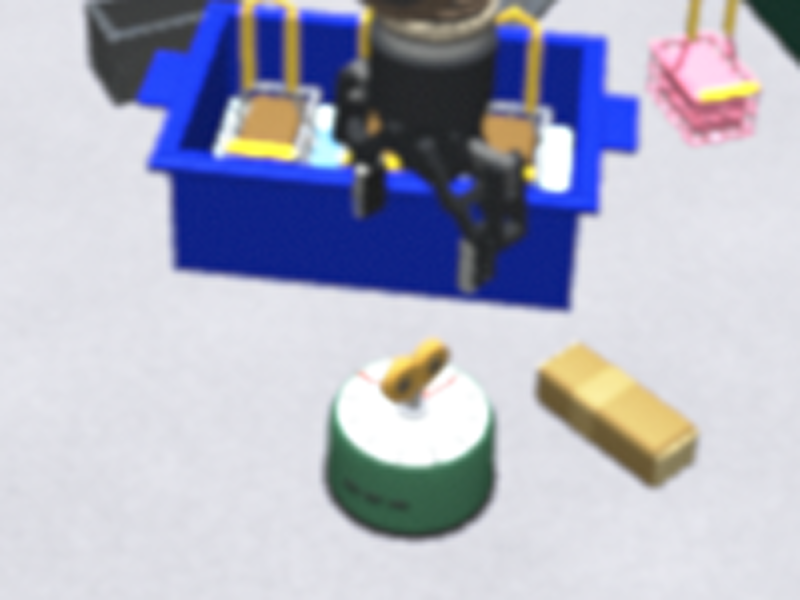

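Joint 6 sits at its limit (-162.5°), so I'll use two grips instead. The picture shows the timer at (410,430) with its key at (415,370), and the baskets are fine. Turning the tool half a turn.

>>> {"fn": "move_arm", "kwargs": {
  "plan": [
    {"x": 0, "y": 0, "z": 0, "yaw": 0.15, "fingers": 0},
    {"x": 0, "y": 0, "z": 0, "yaw": 0.3, "fingers": 0},
    {"x": 0, "y": 0, "z": 0, "yaw": 0.45, "fingers": 0},
    {"x": 0, "y": 0, "z": 0, "yaw": 0.6, "fingers": 0},
    {"x": 0, "y": 0, "z": 0, "yaw": 0.75, "fingers": 0}
  ]
}}

```text
time: 26.95
eef_pos: [0.5022, -0.3832, 0.1972]
tcp_rot: [0.149, 0.989, -0.003, 0.001]
contact_force: [0.6, 0.7, 0.9]
opening: 1.0
finger_force: 0.0
```

>>> {"fn": "move_arm", "kwargs": {
  "plan": [
    {"x": 0, "y": 0, "z": 0, "yaw": 0.15, "fingers": 0},
    {"x": 0, "y": 0, "z": 0, "yaw": 0.3, "fingers": 0},
    {"x": 0, "y": 0, "z": 0, "yaw": 0.45, "fingers": 0},
    {"x": 0, "y": 0, "z": 0, "yaw": 0.6, "fingers": 0},
    {"x": 0, "y": 0, "z": 0, "yaw": 0.75, "fingers": 0}
  ]
}}

```text
time: 27.45
eef_pos: [0.5022, -0.3832, 0.1972]
tcp_rot: [0.501, 0.865, -0.002, 0.002]
contact_force: [-0.9, 0.1, -0.3]
opening: 1.002
finger_force: 0.0
```

>>> {"fn": "move_arm", "kwargs": {
  "plan": [
    {"x": 0, "y": 0, "z": 0, "yaw": 0.15, "fingers": 0},
    {"x": 0, "y": 0, "z": 0, "yaw": 0.3, "fingers": 0},
    {"x": 0, "y": 0, "z": 0, "yaw": 0.45, "fingers": 0},
    {"x": 0, "y": 0, "z": 0, "yaw": 0.6, "fingers": 0},
    {"x": 0, "y": 0, "z": 0, "yaw": 0.75, "fingers": 0}
  ]
}}

```text
time: 27.95
eef_pos: [0.5022, -0.3832, 0.1972]
tcp_rot: [0.783, 0.622, -0.002, 0.002]
contact_force: [0.1, -1.1, 0.6]
opening: 0.998
finger_force: 0.0
```

>>> {"fn": "move_arm", "kwargs": {
  "plan": [
    {"x": 0, "y": 0, "z": 0, "yaw": 0.15, "fingers": 0},
    {"x": 0, "y": 0, "z": 0, "yaw": 0.3, "fingers": 0},
    {"x": 0, "y": 0, "z": 0, "yaw": 0.45, "fingers": 0},
    {"x": 0, "y": 0, "z": 0, "yaw": 0.6, "fingers": 0},
    {"x": 0, "y": 0, "z": 0, "yaw": 0.75, "fingers": 0}
  ]
}}

```text
time: 28.45
eef_pos: [0.5022, -0.3832, 0.1972]
tcp_rot: [0.956, 0.292, -0.001, 0.003]
contact_force: [0.6, -0.2, 0.0]
opening: 1.003
finger_force: 0.0
```

```bash
python3 -c "
from h import *
rel([.4947,-.390,.095]); print(np.degrees(ctrl.get_state()['qpos']).round(1))"
```

```text
tcp [ 0.5022 -0.3832  0.1972] ydir deg -56.06 t 28.45
shift [-0.0097  0.0009  0.1022]
[-46.5  13.6  99.5  -0.2  66.7   9.7]
```

>>> {"fn": "move_arm", "kwargs": {
  "plan": [
    {"x": -0.01, "y": 0.001, "z": 0, "yaw": 0.135, "fingers": 0},
    {"x": -0.01, "y": 0.001, "z": 0, "yaw": 0.135, "fingers": 0},
    {"x": -0.01, "y": 0.001, "z": 0.02, "yaw": 0.135, "fingers": 0},
    {"x": -0.01, "y": 0.001, "z": 0.04, "yaw": 0.135, "fingers": 0},
    {"x": -0.01, "y": 0.001, "z": 0.04, "yaw": 0.135, "fingers": 0}
  ]
}}

```text
time: 28.95
eef_pos: [0.4926, -0.3879, 0.1522]
tcp_rot: [0.973, 0.231, -0.003, -0.001]
contact_force: [-0.2, -0.1, -1.3]
opening: 1.001
finger_force: 0.0
```

```bash
python3 -c "
from h import *
rel([.4947,-.390,.094]); print(np.degrees(ctrl.get_state()['qpos']).round(1))"
```

```text
tcp [ 0.4926 -0.3879  0.1522] ydir deg -63.27 t 28.95
shift [0.0012 0.003  0.0582]
[-47.4  16.  101.6  -0.2  62.6  16. ]
```

>>> {"fn": "move_arm", "kwargs": {
  "plan": [
    {"x": 0.001, "y": 0.002, "z": 0.02, "yaw": 0, "fingers": 0},
    {"x": 0.001, "y": 0.002, "z": 0.04, "yaw": 0, "fingers": 0},
    {"x": 0.001, "y": 0.002, "z": 0.055, "yaw": 0, "fingers": 0},
    {"x": 0.001, "y": 0.002, "z": 0.055, "yaw": 0, "fingers": 0},
    {"x": 0.001, "y": 0.002, "z": 0.055, "yaw": 0, "fingers": 0.3}
  ]
}}

```text
time: 29.45
eef_pos: [0.4953, -0.3909, 0.0998]
tcp_rot: [0.973, 0.23, -0.001, 0.001]
contact_force: [-0.5, 0.0, 0.0]
opening: 0.857
finger_force: 0.0
```

>>> {"fn": "move_arm", "kwargs": {
  "plan": [
    {"x": 0, "y": 0, "z": 0, "yaw": 0, "fingers": 0.7},
    {"x": 0, "y": 0, "z": 0, "yaw": 0, "fingers": 1},
    {"x": 0, "y": 0, "z": 0, "yaw": 0, "fingers": 1},
    {"x": 0, "y": 0, "z": 0, "yaw": 0, "fingers": 1},
    {"x": 0, "y": 0, "z": 0, "yaw": 0, "fingers": 1}
  ],
  "force": 40
}}

```text
time: 29.95
eef_pos: [0.4948, -0.3903, 0.0994]
tcp_rot: [0.973, 0.23, -0.002, 0.0]
contact_force: [-1.8, 2.2, 3.7]
opening: 0.112
finger_force: 43.2
```

```bash
python3 -c "
from h import *
rel([.4947,-.390,.093]); s=ctrl.get_state();print(np.degrees(s['qpos']).round(1),s['wrist_torque'])"
```

```text
tcp [ 0.4948 -0.3903  0.0994] ydir deg -63.4 t 29.95
shift [ 0.0001 -0.0003  0.0064]
[-47.4  20.  102.7  -0.2  57.4  16.1] [ 0.35382658  0.2268745  -0.08930614]
```

The key is gripped (opening about 9.5 mm). Winding.

>>> {"fn": "move_arm", "kwargs": {
  "plan": [
    {"x": 0, "y": 0, "z": 0, "yaw": 0.12, "fingers": 1},
    {"x": 0, "y": 0, "z": 0, "yaw": 0.26, "fingers": 1},
    {"x": 0, "y": 0, "z": 0, "yaw": 0.4, "fingers": 1},
    {"x": 0, "y": 0, "z": 0, "yaw": 0.55, "fingers": 1},
    {"x": 0, "y": 0, "z": 0, "yaw": 0.7, "fingers": 1}
  ]
}}

```text
time: 30.45
eef_pos: [0.4948, -0.3906, 0.0994]
tcp_rot: [0.993, -0.12, -0.002, 0.001]
contact_force: [-0.5, 1.2, 3.8]
opening: 0.105
finger_force: 43.1
```

>>> {"fn": "move_arm", "kwargs": {
  "plan": [
    {"x": 0, "y": 0, "z": 0, "yaw": 0.15, "fingers": 1},
    {"x": 0, "y": 0, "z": 0, "yaw": 0.3, "fingers": 1},
    {"x": 0, "y": 0, "z": 0, "yaw": 0.45, "fingers": 1},
    {"x": 0, "y": 0, "z": 0, "yaw": 0.6, "fingers": 1},
    {"x": 0, "y": 0, "z": 0, "yaw": 0.75, "fingers": 1}
  ]
}}

```text
time: 30.95
eef_pos: [0.4946, -0.3907, 0.0995]
tcp_rot: [0.88, -0.475, -0.001, 0.002]
contact_force: [-1.8, 1.9, 3.7]
opening: 0.106
finger_force: 43.1
```

>>> {"fn": "move_arm", "kwargs": {
  "plan": [
    {"x": 0, "y": 0, "z": 0, "yaw": 0.15, "fingers": 1},
    {"x": 0, "y": 0, "z": 0, "yaw": 0.3, "fingers": 1},
    {"x": 0, "y": 0, "z": 0, "yaw": 0.45, "fingers": 1},
    {"x": 0, "y": 0, "z": 0, "yaw": 0.6, "fingers": 1},
    {"x": 0, "y": 0, "z": 0, "yaw": 0.75, "fingers": 1}
  ]
}}

```text
time: 31.45
eef_pos: [0.4944, -0.3907, 0.0994]
tcp_rot: [-0.645, 0.765, 0.001, -0.002]
contact_force: [-3.8, 0.6, 3.4]
opening: 0.105
finger_force: 43.2
```

```bash
python3 -c "
from h import *
rel([.4947,-.390,.093]); s=ctrl.get_state();print(np.degrees(s['qpos']).round(1),s['wrist_torque'],s['contact_force'])"
```

```text
tcp [ 0.4944 -0.3907  0.0994] ydir deg 170.27 t 31.45
shift [-0.0008 -0.0002  0.0064]
[-47.4  20.  102.6  -0.3  57.4 142.5] [0.3571255  0.41872706 0.17090607] [-3.81931538  0.5593946   3.40531211]
```

First grip done: 126° turned. Release, rise, turn back 180° and regrip.

>>> {"fn": "move_arm", "kwargs": {
  "plan": [
    {"x": 0, "y": 0, "z": 0, "yaw": 0, "fingers": 0.6},
    {"x": 0, "y": 0, "z": 0, "yaw": 0, "fingers": 0},
    {"x": 0, "y": 0, "z": 0, "yaw": 0, "fingers": 0},
    {"x": 0, "y": 0, "z": 0, "yaw": 0, "fingers": 0},
    {"x": 0, "y": 0, "z": 0, "yaw": 0, "fingers": 0}
  ]
}}

```text
time: 31.95
eef_pos: [0.495, -0.3906, 0.0988]
tcp_rot: [-0.647, 0.763, -0.0, -0.002]
contact_force: [-1.0, 0.2, -0.6]
opening: 0.944
finger_force: 0.0
```

>>> {"fn": "move_arm", "kwargs": {
  "plan": [
    {"x": 0, "y": 0, "z": -0.02, "yaw": 0, "fingers": 0},
    {"x": 0, "y": 0, "z": -0.06, "yaw": 0, "fingers": 0},
    {"x": 0, "y": 0, "z": -0.06, "yaw": -0.14, "fingers": 0},
    {"x": 0, "y": 0, "z": -0.06, "yaw": -0.28, "fingers": 0},
    {"x": 0, "y": 0, "z": -0.06, "yaw": -0.39, "fingers": 0}
  ]
}}

```text
time: 32.45
eef_pos: [0.4953, -0.3906, 0.1595]
tcp_rot: [0.784, -0.621, 0.0, 0.002]
contact_force: [0.8, 0.4, 0.0]
opening: 1.002
finger_force: 0.0
```

>>> {"fn": "move_arm", "kwargs": {
  "plan": [
    {"x": 0, "y": 0, "z": 0, "yaw": -0.15, "fingers": 0},
    {"x": 0, "y": 0, "z": 0, "yaw": -0.3, "fingers": 0},
    {"x": 0, "y": 0, "z": 0, "yaw": -0.45, "fingers": 0},
    {"x": 0, "y": 0, "z": 0, "yaw": -0.6, "fingers": 0},
    {"x": 0, "y": 0, "z": 0, "yaw": -0.75, "fingers": 0}
  ]
}}

```text
time: 32.95
eef_pos: [0.4951, -0.3905, 0.1588]
tcp_rot: [0.957, -0.29, -0.001, 0.002]
contact_force: [-0.3, 0.3, 0.6]
opening: 0.997
finger_force: 0.0
```

>>> {"fn": "move_arm", "kwargs": {
  "plan": [
    {"x": 0, "y": 0, "z": 0, "yaw": -0.15, "fingers": 0},
    {"x": 0, "y": 0, "z": 0, "yaw": -0.3, "fingers": 0},
    {"x": 0, "y": 0, "z": 0, "yaw": -0.45, "fingers": 0},
    {"x": 0, "y": 0, "z": 0, "yaw": -0.6, "fingers": 0},
    {"x": 0, "y": 0, "z": 0, "yaw": -0.75, "fingers": 0}
  ]
}}

```text
time: 33.45
eef_pos: [0.4951, -0.3905, 0.1588]
tcp_rot: [0.997, 0.081, -0.001, 0.001]
contact_force: [0.1, -0.3, -0.3]
opening: 0.998
finger_force: 0.0
```

>>> {"fn": "move_arm", "kwargs": {
  "plan": [
    {"x": 0, "y": 0, "z": 0, "yaw": -0.15, "fingers": 0},
    {"x": 0, "y": 0, "z": 0, "yaw": -0.3, "fingers": 0},
    {"x": 0, "y": 0, "z": 0, "yaw": -0.45, "fingers": 0},
    {"x": 0, "y": 0, "z": 0, "yaw": -0.6, "fingers": 0},
    {"x": 0, "y": 0, "z": 0, "yaw": -0.75, "fingers": 0}
  ]
}}

```text
time: 33.95
eef_pos: [0.4951, -0.3904, 0.1588]
tcp_rot: [0.898, 0.44, -0.002, 0.001]
contact_force: [-0.1, -0.1, 0.5]
opening: 1.003
finger_force: 0.0
```

>>> {"fn": "move_arm", "kwargs": {
  "plan": [
    {"x": 0, "y": 0, "z": 0, "yaw": -0.14, "fingers": 0},
    {"x": 0, "y": 0, "z": 0, "yaw": -0.28, "fingers": 0},
    {"x": 0, "y": 0, "z": 0, "yaw": -0.42, "fingers": 0},
    {"x": 0, "y": 0, "z": 0, "yaw": -0.5, "fingers": 0},
    {"x": 0, "y": 0, "z": 0, "yaw": -0.5, "fingers": 0}
  ]
}}

```text
time: 34.45
eef_pos: [0.4951, -0.3904, 0.1588]
tcp_rot: [0.763, 0.646, -0.002, 0.0]
contact_force: [-0.3, -0.4, -0.4]
opening: 1.0
finger_force: 0.0
```

```bash
python3 -c "
from h import *
rel([.4947,-.390,.098]); s=ctrl.get_state();print(np.degrees(s['qpos']).round(1))
pic('side','s11',(280,230,400,340),5)"
```

```text
tcp [ 0.4951 -0.3904  0.1588] ydir deg -9.51 t 34.45
shift [ 0.0005 -0.0003  0.0608]
[-47.4  15.9 101.   -0.2  63.1 -37.8]
```

View pics/s11.png

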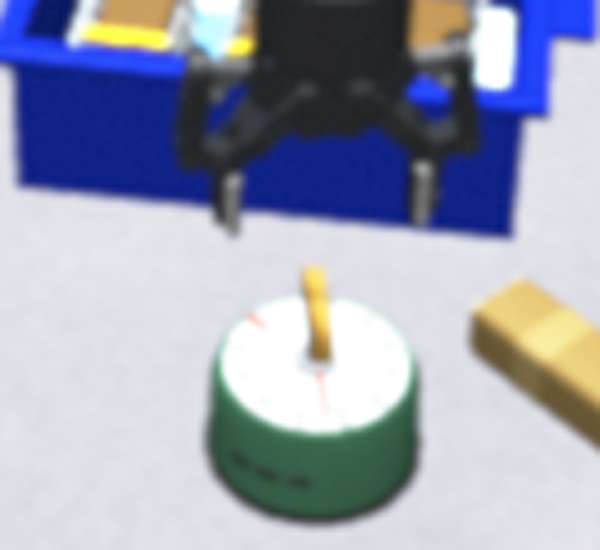

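The timer hasn't moved. Its pointer faces the camera at (322,390), about 140° short of the red tick at (256,320). Regripping and winding to the stop.

>>> {"fn": "move_arm", "kwargs": {
  "plan": [
    {"x": 0, "y": 0, "z": 0.02, "yaw": 0, "fingers": 0},
    {"x": 0, "y": 0, "z": 0.04, "yaw": 0, "fingers": 0},
    {"x": 0, "y": 0, "z": 0.06, "yaw": 0, "fingers": 0},
    {"x": 0, "y": 0, "z": 0.06, "yaw": 0, "fingers": 0},
    {"x": 0, "y": 0, "z": 0.06, "yaw": 0, "fingers": 0.3}
  ]
}}

```text
time: 35.0
eef_pos: [0.4949, -0.3906, 0.0988]
tcp_rot: [0.764, 0.646, -0.002, -0.0]
contact_force: [0.2, 0.7, 0.4]
opening: 0.86
finger_force: 0.0
```

>>> {"fn": "move_arm", "kwargs": {
  "plan": [
    {"x": 0, "y": 0, "z": 0, "yaw": 0, "fingers": 0.7},
    {"x": 0, "y": 0, "z": 0, "yaw": 0, "fingers": 1},
    {"x": 0, "y": 0, "z": 0, "yaw": 0, "fingers": 1},
    {"x": 0, "y": 0, "z": 0, "yaw": 0, "fingers": 1},
    {"x": 0, "y": 0, "z": 0, "yaw": 0, "fingers": 1}
  ]
}}

```text
time: 35.5
eef_pos: [0.4946, -0.3908, 0.0996]
tcp_rot: [0.763, 0.646, -0.002, -0.0]
contact_force: [-3.2, 0.8, 2.9]
opening: 0.108
finger_force: 43.0
```

>>> {"fn": "move_arm", "kwargs": {
  "plan": [
    {"x": 0, "y": 0, "z": 0, "yaw": 0.12, "fingers": 1},
    {"x": 0, "y": 0, "z": 0, "yaw": 0.26, "fingers": 1},
    {"x": 0, "y": 0, "z": 0, "yaw": 0.4, "fingers": 1},
    {"x": 0, "y": 0, "z": 0, "yaw": 0.55, "fingers": 1},
    {"x": 0, "y": 0, "z": 0, "yaw": 0.7, "fingers": 1}
  ]
}}

```text
time: 36.0
eef_pos: [0.4944, -0.3907, 0.0996]
tcp_rot: [0.939, 0.343, -0.003, 0.0]
contact_force: [-3.7, 0.7, 3.3]
opening: 0.11
finger_force: 43.2
```

>>> {"fn": "move_arm", "kwargs": {
  "plan": [
    {"x": 0, "y": 0, "z": 0, "yaw": 0.15, "fingers": 1},
    {"x": 0, "y": 0, "z": 0, "yaw": 0.3, "fingers": 1},
    {"x": 0, "y": 0, "z": 0, "yaw": 0.45, "fingers": 1},
    {"x": 0, "y": 0, "z": 0, "yaw": 0.6, "fingers": 1},
    {"x": 0, "y": 0, "z": 0, "yaw": 0.75, "fingers": 1}
  ]
}}

```text
time: 36.5
eef_pos: [0.4943, -0.3904, 0.0996]
tcp_rot: [1.0, -0.025, -0.003, 0.001]
contact_force: [-3.6, 2.4, 4.4]
opening: 0.111
finger_force: 43.2
```

>>> {"fn": "move_arm", "kwargs": {
  "plan": [
    {"x": 0, "y": 0, "z": 0, "yaw": 0.15, "fingers": 1},
    {"x": 0, "y": 0, "z": 0, "yaw": 0.3, "fingers": 1},
    {"x": 0, "y": 0, "z": 0, "yaw": 0.45, "fingers": 1},
    {"x": 0, "y": 0, "z": 0, "yaw": 0.6, "fingers": 1},
    {"x": 0, "y": 0, "z": 0, "yaw": 0.75, "fingers": 1}
  ]
}}

```text
time: 37.0
eef_pos: [0.4943, -0.3902, 0.0996]
tcp_rot: [0.921, -0.39, -0.002, 0.002]
contact_force: [-3.5, 1.7, 5.4]
opening: 0.11
finger_force: 43.3
```

```bash
python3 -c "
from h import *
rel([.4947,-.390,.098]); s=ctrl.get_state();print(np.degrees(s['qpos']).round(1),s['wrist_torque'],s['contact_force'])"
```

```text
tcp [ 0.4943 -0.3902  0.0996] ydir deg -135.87 t 37.0
shift [ 0.0001 -0.0004  0.0016]
[-47.4  20.  102.7  -0.3  57.5  88.6] [0.49880919 0.49353513 0.196874  ] [-3.51285965  1.69267244  5.4048699 ]
```

Turned 126° so far, with about 14° to go. I'll go on slowly and watch the torque.

>>> {"fn": "move_arm", "kwargs": {
  "plan": [
    {"x": 0, "y": 0, "z": 0, "yaw": 0.08, "fingers": 1},
    {"x": 0, "y": 0, "z": 0, "yaw": 0.16, "fingers": 1},
    {"x": 0, "y": 0, "z": 0, "yaw": 0.2, "fingers": 1},
    {"x": 0, "y": 0, "z": 0, "yaw": 0.23, "fingers": 1},
    {"x": 0, "y": 0, "z": 0, "yaw": 0.23, "fingers": 1}
  ]
}}

```text
time: 37.5
eef_pos: [0.4944, -0.3901, 0.0995]
tcp_rot: [0.871, -0.491, -0.002, 0.002]
contact_force: [-4.7, 2.5, 5.3]
opening: 0.107
finger_force: 43.4
```

```bash
python3 -c "
from h import *
rel([.4947,-.390,.098]); s=ctrl.get_state();print(np.degrees(s['qpos']).round(1),s['wrist_torque'],s['contact_force'])"
```

```text
tcp [ 0.4944 -0.3901  0.0995] ydir deg -148.76 t 37.5
shift [ 0.0001 -0.0003  0.0015]
[-47.4  20.  102.7  -0.3  57.5 101.5] [0.58462341 0.60485951 0.08396332] [-4.66408731  2.50140573  5.31071832]
```

>>> {"fn": "move_arm", "kwargs": {
  "plan": [
    {"x": 0, "y": 0, "z": 0, "yaw": 0.03, "fingers": 1},
    {"x": 0, "y": 0, "z": 0, "yaw": 0.06, "fingers": 1},
    {"x": 0, "y": 0, "z": 0, "yaw": 0.08, "fingers": 1},
    {"x": 0, "y": 0, "z": 0, "yaw": 0.08, "fingers": 1}
  ]
}}

```text
time: 37.9
eef_pos: [0.4952, -0.3908, 0.0996]
tcp_rot: [0.851, -0.525, -0.0, 0.002]
contact_force: [-1.4, 2.1, 5.8]
opening: 0.104
finger_force: 43.4
```

```bash
python3 -c "
from h import *
rel([.4947,-.390,.098]); s=ctrl.get_state();print(np.degrees(s['qpos']).round(1),s['wrist_torque'],s['contact_force'])"
```

```text
tcp [ 0.4952 -0.3908  0.0996] ydir deg -153.37 t 37.9
shift [-0.0009  0.0001  0.0016]
[-47.4  20.  102.6  -0.3  57.3 106.1] [0.47570831 0.35904259 0.20481352] [-1.44559885  2.05437518  5.83836525]
```

>>> {"fn": "move_arm", "kwargs": {
  "plan": [
    {"x": 0, "y": 0, "z": 0, "yaw": 0.04, "fingers": 1},
    {"x": 0, "y": 0, "z": 0, "yaw": 0.08, "fingers": 1},
    {"x": 0, "y": 0, "z": 0, "yaw": 0.1, "fingers": 1},
    {"x": 0, "y": 0, "z": 0, "yaw": 0.1, "fingers": 1},
    {"x": 0, "y": 0, "z": 0, "yaw": 0.1, "fingers": 1}
  ]
}}

```text
time: 38.4
eef_pos: [0.4956, -0.3911, 0.0996]
tcp_rot: [0.824, -0.567, 0.001, 0.002]
contact_force: [0.1, 1.0, 5.1]
opening: 0.109
finger_force: 43.3
```

```bash
python3 -c "
from h import *
rel([.4947,-.390,.098]); s=ctrl.get_state();print(s['wrist_torque'])"
```

```text
tcp [ 0.4956 -0.3911  0.0996] ydir deg -159.08 t 38.4
shift [-0.0014  0.0004  0.0016]
[0.28611207 0.00957448 0.08301011]
```

>>> {"fn": "move_arm", "kwargs": {
  "plan": [
    {"x": 0, "y": 0, "z": 0, "yaw": 0.1, "fingers": 0.6},
    {"x": 0, "y": 0, "z": 0, "yaw": 0, "fingers": 0},
    {"x": 0, "y": 0, "z": 0, "yaw": 0, "fingers": 0},
    {"x": 0, "y": 0, "z": 0, "yaw": 0, "fingers": 0},
    {"x": 0, "y": 0, "z": 0, "yaw": 0, "fingers": 0}
  ]
}}

```text
time: 38.9
eef_pos: [0.4948, -0.3905, 0.0984]
tcp_rot: [0.823, -0.568, -0.001, 0.002]
contact_force: [-0.2, 0.7, 0.1]
opening: 0.941
finger_force: 0.0
```

>>> {"fn": "move_arm", "kwargs": {
  "plan": [
    {"x": 0, "y": 0, "z": -0.02, "yaw": 0, "fingers": 0},
    {"x": 0, "y": 0, "z": -0.06, "yaw": 0, "fingers": 0},
    {"x": 0, "y": 0, "z": -0.1, "yaw": 0, "fingers": 0},
    {"x": 0, "y": 0, "z": -0.15, "yaw": 0, "fingers": 0},
    {"x": 0, "y": 0, "z": -0.2, "yaw": 0, "fingers": 0}
  ]
}}

```text
time: 39.4
eef_pos: [0.4951, -0.3897, 0.3]
tcp_rot: [0.823, -0.567, -0.001, 0.002]
contact_force: [1.2, -0.6, -0.7]
opening: 0.996
finger_force: 0.0
```

```bash
python3 -c "
from h import *
b=pic('side','s12'); c=np.hstack([cv2.resize(b[265:335,290:380],(450,350),interpolation=2),cv2.resize(b[100:300,220:420],(350,350))]); cv2.imwrite('pics/c12.png',c[:,:,::-1]); rel([.6,-.2,.35])"
```

```text
tcp [ 0.4978 -0.3924  0.3122] ydir deg -159.12 t 39.45
shift [-0.1427 -0.1641 -0.0399]
```

View pics/c12.png

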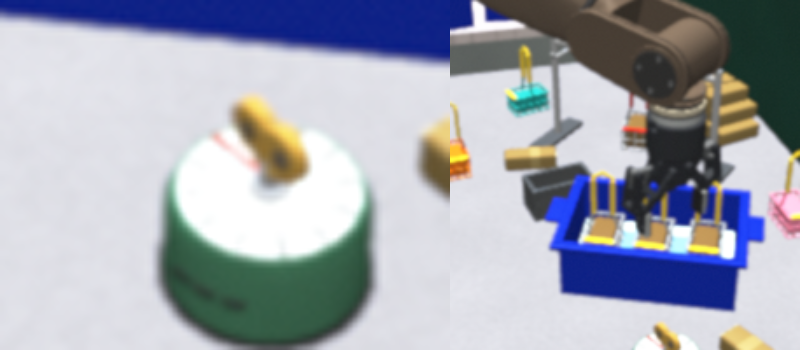

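The pointer lines up with the red tick at about (235,152), so the key is at its stop. All three baskets stand upright, the control still hangs, and the arm is clear of everything.

```bash
python3 -c "
from plant import ctrl
print(ctrl.sign_off())"
```

```text
the job is handed in; nothing more can be done
None
```

The job is handed in: all three yellow-handled baskets stand upright on the packs in the tub, the red control still hangs on its hook, and the timer key is wound to its stop and released; no verdict came back.

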